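Hang the bowl gauges on the buffered hook, largest first

ROBOT

A 7-joint arm with a two-finger parallel gripper is mounted at the origin on a cart in front of the work surface, level with it; the furniture and walls round the work are solid. World frame = base frame: x ahead of the robot, y to its left, z up, the work surface at z = 0. Lengths are in m, angles in rad, forces in N, time in s.
With the tool pointing down it reaches from about 0.4 to 0.85 m from the base axis. Payload 4.5 kg.
Tool frame: the origin (TCP) lies between the finger pads; the fingertips stand 19 mm ahead of it and the grasp point (between the pads) is the TCP (r.nose_length is the distance from the TCP to the fingertips, in m); z points along the fingers, x is the direction in which the jaws open and shut, and the axes are right-handed (so a half turn about z gives the same grasp; the last joint's range is limited). The gripper opens to 88 mm and grips with 3 to 60 N. Pads are 18 mm wide; open, the fingers measure 123 mm over their backs; the gripper's body (75 mm by 187 mm) begins 45 mm behind the grasp point.
Start: joints at [-1.087, 0.689, -0.195, 1.565, 0.157, 0.902, -0.215], TCP at [0.272, 0.563, 0.258] pointing down, gripper open.
Joint ranges: [-3.01, 3.01], [-0.46, 2.08], [-1.47, 1.51], [0.13, 2.56], [-1, 4.14], [0.04, 2.09], [-2.66, 2.66]. Speed limits (rad/s): [2.57, 2.57, 3.14, 3.14, 3.14, 3.14, 3.14].

INTERFACE

Orientations are given as a unit quaternion [x, y, z, w].
In Python, from plant import get_state, vision, r gives the robot as it stands.
- The arm moves only by the tool play_rows, never from a script. Its argument "deltas" is a list that holds one entry, the list of rows, each a list of 7 numbers: the gripper command: -1 is fully open, 1 is shut, values between are in proportion, then the shift along the tool's x, y, z normalised to -1 to 1, where 1 is 300 mm, then the turn, a rotation vector about the tool's x, y, z normalised to -1 to 1, where 1 is pi rad. A call has 1 to 5 rows; each row is the pose to reach, as a shift and turn from the pose measured when the call began, along the tool's axes at that moment, turning the shorter way round; what a row does not reach only later rows make up. A row lasts 1/8 s, in which the tool goes at most 62.5 mm and 10.7 degrees, less where a joint would pass 70% of its speed; a pose out of reach is approached as far as the arm can. A call with a number of a shift or a turn outside -1 to 1 is refused whole. A call with a gripper value outside its range is refused whole. The fingers move at their own pace and stop on an object; "force" is the grip in N (left out, the last holds). Time passes only in rows, so rows that repeat a pose let the fingers close. It gives the time, the measured TCP pose, the force and the opening at its end, in the units of the state.
- get_state(): the state, without advancing time (a new reading comes with each control period).
- vision.snapshot(name): name is "scene" or "side" or "wrist"; returns the picture (400x640x3 uint8, red, green, blue); there is no depth.
- vision.camera_model(name): a dict with "vfov" (degrees; the focal length in pixels is half the picture's height over the tangent of half this angle, whatever the lens; pixels are square), "cx", "cy" (the principal point, pixels), "k1" (the pictures are not rectified: a ray, as slopes to the right and down, at radius r is drawn at 1 + k1 r^2 times it, then the intrinsics apply), "world_to_cam" (4x4, takes a point from world to camera coordinates). Camera axes: x right, y up, looking along -z (the intrinsics and any distortion apply to the point x, -y, -z); pixel columns grow to the right and rows downward; lengths in m; the calibration is good to about 2 mm. A picture is of the moment at which its call begins: read the wrist's pose just before it. camera_model takes no time and is no camera call; for the wrist camera it gives the pose at the moment of the call.
- r.finish_job(): hands the job in, once; it reports no verdict.
The state is a dict: "clock": time; "q": joint angles; "qd": joint speeds; "joint_torque": joint torques, N m; "tool_pos": TCP position; "eef_rot": TCP orientation; "contact_force": force on the tool from outside, world axes, zero at the start; "moment": the same for the moment, N m; "opening": opening from 0.0 (shut) to 1.0 (fully open).
Only numpy, scipy, OpenCV 4.12 (cv2) and the standard library are available. Lean on these libraries where they do the work, as an engineer would, in place of code of your own. Each camera call takes 0.05 s, during which the arm holds its last target.

TASK

Hang the three arch-shaped bowl gauges from the rack on the steel hook by their eyes, the large one first, then the medium, then the small. As each goes on, let it rest on the bar and press it back against what is behind it (the sprung buffer, then the gauge before it) firmly but gently, about 10 N and never more than 40 N, for a moment, so that in the end all three hang upright, eye against eye, let go and still. Leave the other things on the bench where they are.

Things in the scene. Friction and masses are not known exactly. Their poses are not given: they have to be found in the camera images.
- prong (a point): The hook of the hook stand: a straight level round steel bar, 12 mm thick, that points along this frame's -x out of a wooden post. This point lies on the bar's centre line inside the post; z is up. The post's front face is at x = -12 mm and the post ends 24 mm above the bar's centre line.
- prong_tip (a point): The free end of the hook, on the bar's centre line at x = -150 mm of point prong; same axes. The bar ends in a bead 16 mm thick that reaches 17 mm back from this point; its nose tapers over the last 10 mm.
- bar_middle (a point): A point on the bar's centre line at x = -90 mm of point prong; same axes. Between it and the post a rubber buffer, a washer 34 mm across, sits round the bar. Its relaxed front face lies 30 to 50 mm behind this point: it differs every time and is not measured, so feel for it. Its spring gives about 1 mm per 2.5 N and bottoms out after 10 mm; the collar that carries it does not move.
- rack_centre (a point): The wooden gauge rack: a fixed low block, 156 mm (x) by 176 mm (y) by 42 mm high, with three slots 11 mm wide and 30 mm deep that run along its y, at x = -48, 0 and +48 mm. This point is the middle of its top. Each slot holds one gauge, standing upright on its two feet; which gauge is in which slot varies.
- large: The large bowl gauge: an upright plywood arch, 156 mm wide (along its y) and 8 mm thick (along its x), on two straight legs; above the arch an aluminium eye and above that a dark wooden grip. The origin is between the feet, at their underside; z is up, x is the axis of the eye. The same from front and back.
- large_eye (a point): Centre of the large gauge's eye, 124 mm above its feet: a round hole 20 mm wide along the gauge's x through an aluminium hub that is 22 mm long (x) and 33 mm across. Hung on the bar, the eye's centre rests 4 mm below the bar's centre line; hubs pressed together stand 22 mm apart.
- large_grip (a point): Middle of the large gauge's dark wooden grip, 45 mm straight above the eye's centre: flat-sided, 13 mm in x, 20 mm in y, and 46 mm tall, its top 23 mm above this point. Meant to be held across its y.
- medium: The medium bowl gauge: an upright plywood arch, 122 mm wide (along its y) and 8 mm thick (along its x), on two straight legs; above the arch an aluminium eye and above that a dark wooden grip. The origin is between the feet, at their underside; z is up, x is the axis of the eye. The same from front and back.
- medium_eye (a point): Centre of the medium gauge's eye, 107 mm above its feet: a round hole 20 mm wide along the gauge's x through an aluminium hub that is 22 mm long (x) and 33 mm across. Hung on the bar, the eye's centre rests 4 mm below the bar's centre line; hubs pressed together stand 22 mm apart.
- medium_grip (a point): Middle of the medium gauge's dark wooden grip, 45 mm straight above the eye's centre: flat-sided, 13 mm in x, 20 mm in y, and 46 mm tall, its top 23 mm above this point. Meant to be held across its y.
- small: The small bowl gauge: an upright plywood arch, 88 mm wide (along its y) and 8 mm thick (along its x), on two straight legs; above the arch an aluminium eye and above that a dark wooden grip. The origin is between the feet, at their underside; z is up, x is the axis of the eye. The same from front and back.
- small_eye (a point): Centre of the small gauge's eye, 90 mm above its feet: a round hole 20 mm wide along the gauge's x through an aluminium hub that is 22 mm long (x) and 33 mm across. Hung on the bar, the eye's centre rests 4 mm below the bar's centre line; hubs pressed together stand 22 mm apart.
- small_grip (a point): Middle of the small gauge's dark wooden grip, 45 mm straight above the eye's centre: flat-sided, 13 mm in x, 20 mm in y, and 46 mm tall, its top 23 mm above this point. Meant to be held across its y.
- sanding_block: Wooden sanding block, 56 x 100 x 28 mm, on the bench near the vice. A bystander; origin at the centre of its underside.
- egg_cup: Dark turned egg cup, 48 mm across, 57 mm high. A bystander; origin at the centre of its underside.
- hook_stand: The whole hook stand, fixed to the bench; origin at the middle of the post's foot, on the bench, 245 mm below point prong. Same axes as point prong.
Not all that is in view belongs to the job. What is shaped like the small but yellow is not meant.

How it is judged:
On the way, in this order (a step that is already met when the one before it is completed fails the run):
1. The large gauge is on the bar and is pressed back against the buffer with 5 to 25 N (x of large_eye in the frame of prong between -0.122 and -0.015 m and y of large_eye in the frame of prong between -0.007 and 0.007 m and z of large_eye in the frame of prong between -0.009 and 0.006 m and contact force between large and hook_stand between 5 and 25 N and x of large_eye in the frame of prong above -0.075 m), for 0.2 s.
2. The medium gauge is on the bar and is pressed back against the large one with 5 to 25 N (x of large_eye in the frame of prong between -0.122 and -0.015 m and y of large_eye in the frame of prong between -0.007 and 0.007 m and z of large_eye in the frame of prong between -0.009 and 0.006 m and x of medium_eye in the frame of prong between -0.122 and -0.015 m and y of medium_eye in the frame of prong between -0.007 and 0.007 m and z of medium_eye in the frame of prong between -0.009 and 0.006 m and contact force between medium and large between 5 and 25 N), for 0.2 s.
3. The small gauge is on the bar and is pressed back against the medium one with 5 to 25 N (x of large_eye in the frame of prong between -0.122 and -0.015 m and y of large_eye in the frame of prong between -0.007 and 0.007 m and z of large_eye in the frame of prong between -0.009 and 0.006 m and x of medium_eye in the frame of prong between -0.122 and -0.015 m and y of medium_eye in the frame of prong between -0.007 and 0.007 m and z of medium_eye in the frame of prong between -0.009 and 0.006 m and x of small_eye in the frame of prong between -0.122 and -0.015 m and y of small_eye in the frame of prong between -0.007 and 0.007 m and z of small_eye in the frame of prong between -0.009 and 0.006 m and contact force between small and medium between 5 and 25 N), for 0.2 s.
At the end, for the whole second after the job is handed in: All three gauges hang on the bar behind its bead, from back to front large, medium, small, eyes centred on the bar within 7 mm sideways and neighbouring eye centres less than 26 mm apart (22 mm is touching), upright within 0.3 rad, at rest (under 30 mm/s) and let go (x of large_eye in the frame of prong between -0.122 and -0.015 m and y of large_eye in the frame of prong between -0.007 and 0.007 m and z of large_eye in the frame of prong between -0.009 and 0.006 m and linear speed of each of large, medium, small below 0.03 m/s and angle between each of large, medium, small's own z axis and vertical below 0.3 rad and contact force between each of large, medium, small and the fingers below 0.05 N and x of medium_eye in the frame of prong between -0.122 and -0.015 m and y of medium_eye in the frame of prong between -0.007 and 0.007 m and z of medium_eye in the frame of prong between -0.009 and 0.006 m and x of small_eye in the frame of prong between -0.122 and -0.015 m and y of small_eye in the frame of prong between -0.007 and 0.007 m and z of small_eye in the frame of prong between -0.009 and 0.006 m and distance between large_eye and medium_eye below 0.026 m and distance between medium_eye and small_eye below 0.026 m and distance between large_eye and small_eye above 0.036 m).
It fails at once if A gauge is pushed against the hook stand or against another gauge with more than 40 N (contact force between any of large, medium, small and hook_stand above 40 N or contact force between large and medium above 40 N or contact force between any of medium, large and small above 40 N).
It fails at once if The robot pushes on the hook stand itself with more than 40 N (contact force between any of the arm, the fingers and hook_stand above 40 N).
It fails at once if The sanding block or egg cup is moved by more than 2 cm (distance of any of sanding_block, egg_cup from where it was at the start of the episode above 0.02 m).
It also fails if it takes over 72 s, if anything falls off the work surface, if the arm or the gripper's body presses on something with over 40 N, if the wrist force passes 120 N, or if a joint passes its speed limit or range.

## Working session

There is one attempt and no reset: what is moved stays moved. The work goes in short steps, Python scripts to look and compute and a tool call to move; the robot and the scene stay as the last step left them, time stands still between calls to the robot, and variables do not carry over. Pictures are saved under pics/ and viewed, and the job is handed in when it is done.

Besides the shell and the picture viewer there is one more tool, called after "Request:" in YAML: its name, and indented under it one key for each argument. play_rows: Moves the arm, as the interface text tells. Scaled input: -1 to 1 covers 300 mm each way for a shift and pi rad each way for a turn. Its arguments: {"type":"object","properties":{"deltas":{"type":"array"},"force":{"type":"number"}},"required":["deltas"]}

```bash
ls; mkdir -p pics
python3 - <<'E'
from plant import get_state, vision, r
import cv2
print(get_state())
for n in ("scene","side","wrist"):
    m=vision.camera_model(n); print(n,m)
    im=vision.snapshot(n); cv2.imwrite(f"pics/{n}0.png",im[:,:,::-1])
E
```

```text
pics
{'clock': 0.0, 'q': array([-1.08717894,  0.69000585, -0.19450166,  1.56634253,  0.15728653,
        0.90248226, -0.21508298]), 'qd': array([ 0.00035279, -0.00143185,  0.00118218,  0.0012174 , -0.00037872,
        0.00045573,  0.00100636]), 'joint_torque': array([-1.73140292e-03, -5.27541339e+01, -1.26753040e+00, -1.53437090e+01,
       -5.27142256e-02,  6.36563767e-03,  1.59180513e-04]), 'tool_pos': array([0.27153611, 0.56227024, 0.25689643]), 'eef_rot': array([ 8.46972487e-01,  5.31635921e-01, -7.47281261e-04,  5.43998025e-04]), 'contact_force': array([-0.26391187,  0.10574527,  0.64215614]), 'moment': array([ 0.04470117, -0.01343109, -0.03057676]), 'opening': 0.9984717808030753}
scene {'vfov': 47.8215059352776, 'cx': 324.2381473059131, 'cy': 199.51606048246686, 'k1': -0.034429990908473235, 'world_to_cam': array([[-0.75349344, -0.65729887,  0.01434669,  0.66671275],
       [ 0.47260898, -0.52634684,  0.70682371, -0.21311132],
       [-0.45704309,  0.53936741,  0.70724424, -1.35454116],
       [ 0.        ,  0.        ,  0.        ,  1.        ]])}
side {'vfov': 47.630207901756464, 'cx': 321.442221564441, 'cy': 205.46228928513207, 'k1': -0.09863125303259637, 'world_to_cam': array([[-0.97266207, -0.23091301,  0.02465134,  0.65391174],
       [ 0.14242709, -0.50933387,  0.84870109, -0.0347268 ],
       [-0.18342036,  0.82901037,  0.528298  , -1.36910587],
       [ 0.        ,  0.        ,  0.        ,  1.        ]])}
wrist {'vfov': 63.476537390949765, 'cx': 316.1344760096689, 'cy': 202.4141526629277, 'k1': -0.037692819510641164, 'world_to_cam': array([[ 0.43420122,  0.90081467, -0.00149419, -0.62349563],
       [-0.85433912,  0.41127253, -0.31774137,  0.04396296],
       [-0.28561157,  0.13924023,  0.94817624, -0.39082422],
       [ 0.        ,  0.        ,  0.        ,  1.        ]])}
```

View pics/scene0.png

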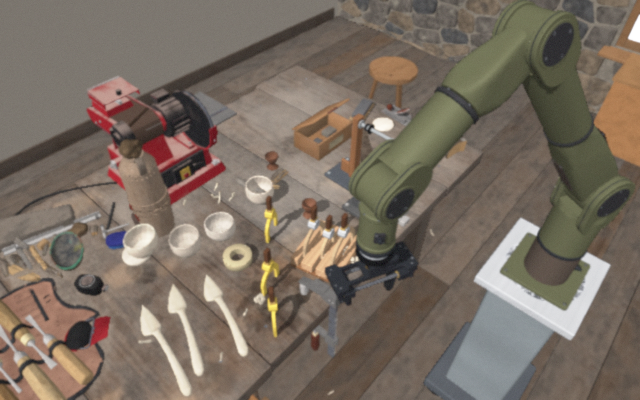

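View pics/side0.png

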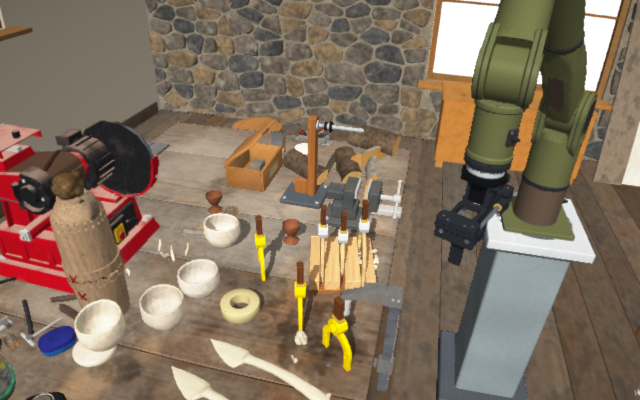

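View pics/wrist0.png

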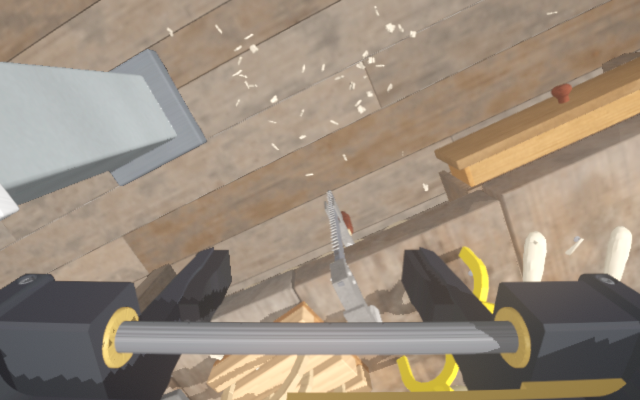

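```bash
cat > h.py <<'E'
import numpy as np, cv2
from plant import get_state, vision, r
from scipy.spatial.transform import Rotation as R
def K(m):
    f=200/np.tan(np.radians(m["vfov"]/2)); return f,m["cx"],m["cy"],m["k1"]
def proj(m,p):
    f,cx,cy,k=K(m); c=(m["world_to_cam"]@np.append(p,1))[:3]
    u=np.array([c[0],-c[1]])/-c[2]; u=u*(1+k*(u@u)); return np.array([cx+f*u[0],cy+f*u[1]])
def ray(m,px):
    f,cx,cy,k=K(m); d=(np.array(px,float)-[cx,cy])/f; u=d.copy()
    for _ in range(20): u=d/(1+k*(u@u))
    T=m["world_to_cam"]; A=T[:3,:3]; return -A.T@T[:3,3], A.T@(np.array([u[0],-u[1],-1])/np.sqrt(1+u@u))
def plane(m,px,z):
    o,d=ray(m,px); return o+d*(z-o[2])/d[2]
def tri(obs):
    A=np.zeros((3,3));b=np.zeros(3);L=[]
    for m,px in obs:
        o,d=ray(m,px);P=np.eye(3)-np.outer(d,d);A+=P;b+=P@o;L.append((o,d))
    x=np.linalg.solve(A,b); return x,[np.linalg.norm((np.eye(3)-np.outer(d,d))@(x-o))for o,d in L]
def crop(im,x,y,w,h,s,name):
    cv2.imwrite(name,cv2.resize(im[y:y+h,x:x+w,::-1],None,fx=s,fy=s,interpolation=cv2.INTER_CUBIC))
E
python3 - <<'E'
import cv2
from h import crop
a=cv2.imread("pics/scene0.png")[:,:,::-1];b=cv2.imread("pics/side0.png")[:,:,::-1]
crop(a,260,80,160,120,5,"pics/sc1.png"); crop(a,280,180,110,110,5,"pics/sc2.png")
crop(b,270,100,160,120,5,"pics/sd1.png"); crop(b,290,180,110,120,5,"pics/sd2.png")
E
```

```text
(no output)
```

View pics/sc1.png

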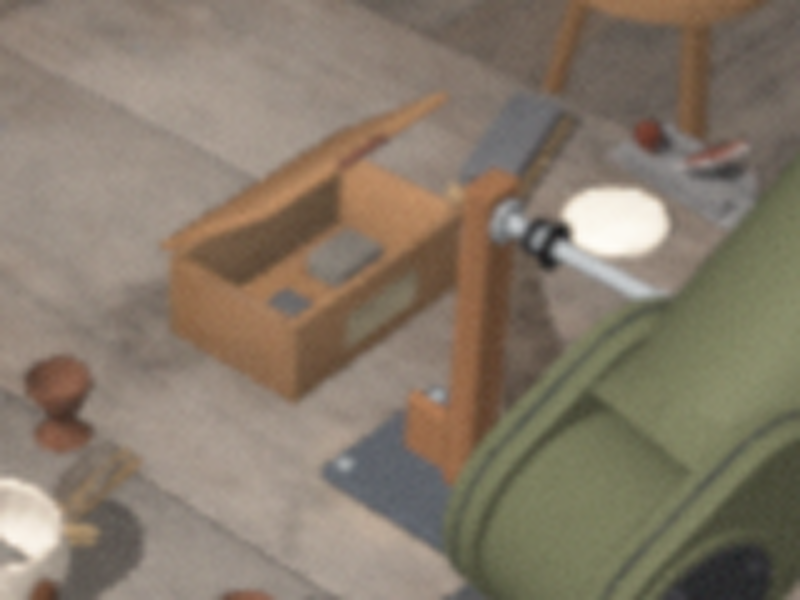

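View pics/sc2.png

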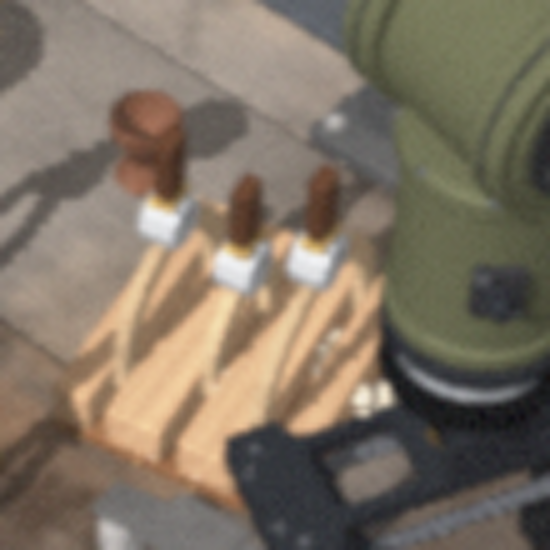

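View pics/sd1.png

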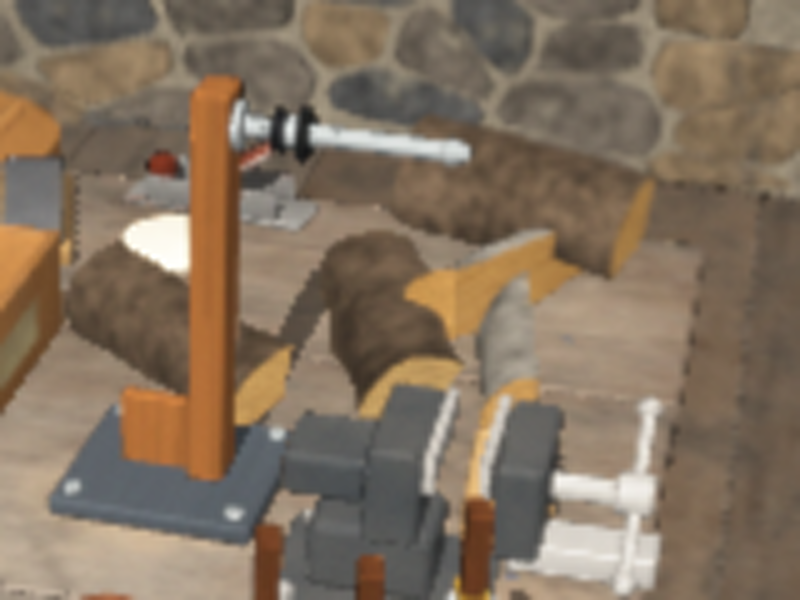

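View pics/sd2.png

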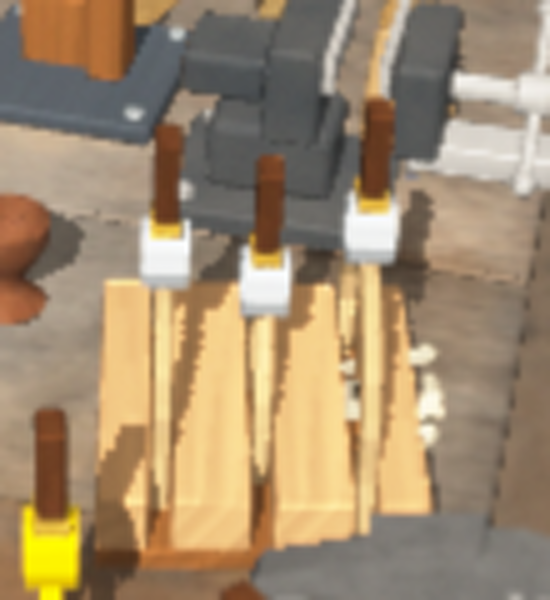

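Run:
```python
from h import *
S=vision.camera_model("scene");D=vision.camera_model("side")
s=lambda x,y,o:(o[0]+x/5,o[1]+y/5)
o2=(280,180);p2=(290,180);o1=(260,80);p1=(270,100)
np.set_printoptions(precision=4,suppress=True)
print("cams",ray(S,(320,200))[0],ray(D,(320,200))[0])
for n,a,b in [("hubL",(167,220),(165,253)),("hubM",(242,268),(266,284)),("hubR",(317,262),(371,231)),
 ("topL",(172,135),(169,127)),("topM",(247,178),(271,158)),("topR",(323,170),(379,101))]:
    print(n,*tri([(S,s(*a,o2)),(D,s(*b,p2))]))
for n,a,b in [("posttop front R corner",(518,182),(242,80)),("bar at collar base",(503,222),(240,125)),("buffer",(546,243),(305,133))]:
    print(n,*tri([(S,s(*a,o1)),(D,s(*b,p1))]))
# tip side ray at z of bar
for z in(.25,.26,.27): print(plane(D,s(470,152,p1),z),plane(D,s(310,133,p1),z),plane(D,s(240,125,p1),z))
```

```text
cams [-0.016   1.0567  1.0991] [0.3899 1.2683 0.7366]
hubL [0.5753 0.4054 0.1174] [np.float64(0.00016709216084800465), np.float64(0.00016709216084795334)]
hubM [0.5282 0.3923 0.0994] [np.float64(0.0004422251965707651), np.float64(0.00044222519657080627)]
hubR [0.4812 0.383  0.1328] [np.float64(0.0005555729319441098), np.float64(0.0005555729319440914)]
topL [0.5763 0.3999 0.1843] [np.float64(0.00012415320641522348), np.float64(0.0001241532064152932)]
topM [0.5311 0.3863 0.1681] [np.float64(0.0014270009574995168), np.float64(0.0014270009574993971)]
topR [0.4839 0.379  0.2026] [np.float64(0.0013484820835241757), np.float64(0.0013484820835240746)]
posttop front R corner [0.6762 0.052  0.2652] [np.float64(0.0006951712588733719), np.float64(0.000695171258873325)]
bar at collar base [0.6728 0.0696 0.2447] [np.float64(0.0009189567962132112), np.float64(0.0009189567962131755)]
buffer [0.6346 0.0736 0.2471] [np.float64(0.0025579664910688974), np.float64(0.0025579664910690496)]
[0.5358 0.0855 0.25  ] [0.6278 0.0845 0.25  ] [0.6687 0.0843 0.25  ]
[0.5328 0.1098 0.26  ] [0.6229 0.1088 0.26  ] [0.663  0.1087 0.26  ]
[0.5298 0.1341 0.27  ] [0.618  0.1331 0.27  ] [0.6573 0.133  0.27  ]
```

```bash
cat >> h.py <<'E'
def go(p,Rt=None):
    s=get_state(); R0=R.from_quat(s["eef_rot"]); Rt=R0 if Rt is None else Rt
    d=R0.inv().apply(np.array(p)-s["tool_pos"])/.3; w=(R0.inv()*Rt).as_rotvec()/np.pi
    print("from",s["tool_pos"].round(4),"shift",d.round(4),"turn",w.round(4),"rows>=",np.ceil(max(np.linalg.norm(d)*300/62.5,np.linalg.norm(w)*180/10.7)))
def down(yaw): # tool x along world angle yaw
    c,s=np.cos(yaw),np.sin(yaw)
    return R.from_matrix(np.array([[c,s,0],[s,-c,0],[0,0,-1]]))
E
python3 - <<'E'
from h import *
np.set_printoptions(precision=4,suppress=True)
s=get_state();R0=R.from_quat(s["eef_rot"]);W=vision.camera_model("wrist")
o,d=ray(W,(316,202)); print("cam in tool",R0.inv().apply(o-s["tool_pos"]),"dir",R0.inv().apply(d), "up", R0.inv().apply(W["world_to_cam"][1,:3]))
go([.44,.30,.32],down(np.pi/2))
# slot yaw from side image: slot edges on plane z=.042
D=vision.camera_model("side");q=lambda x,y:(290+x/5,180+y/5)
for a,b in [((170,505),(180,320)),((250,495),(240,330)),((275,500),(290,330)),((355,500),(340,320)),((105,283),(98,490)),((405,285),(432,480))]:
    A=plane(D,q(*a),.042);B=plane(D,q(*b),.042);v=B-A;print(A,B,np.degrees(np.arctan2(v[0],-v[1])))
E
```

```text
cam in tool [-0.0007 -0.0829 -0.1266] dir [-0.0001  0.3164  0.9486] up [-0.0005 -0.9482  0.3176]
from [0.2716 0.5624 0.2571] shift [-0.5441  0.8859 -0.2088] turn [-0.0001  0.0004 -0.1431] rows>= 6.0
[0.5496 0.4958 0.042 ] [0.5768 0.3565 0.042 ] 11.020225275275955
[0.5154 0.4795 0.042 ] [0.5454 0.3567 0.042 ] 13.703079683127822
[0.5036 0.4799 0.042 ] [0.5207 0.35   0.042 ] 7.5247319623149185
[0.4678 0.4705 0.042 ] [0.4975 0.3349 0.042 ] 12.357236385042789
[0.6218 0.3354 0.042 ] [0.5842 0.4942 0.042 ] -166.6764344368109
[0.4694 0.2957 0.042 ] [0.435  0.4474 0.042 ] -167.2282371341567
```

Run:
```python
from h import *
go([.45,.22,.34],down(np.pi/2))
```

```text
from [0.2716 0.5624 0.2571] shift [-0.7698  1.0319 -0.2752] turn [-1.000e-04  4.000e-04 -1.431e-01] rows>= 7.0
```

Request:
play_rows:
  deltas:
    - [[-1,-0.19,0.25,-0.2,0,0,-0.036],[-1,-0.38,0.5,-0.28,0,0,-0.072],[-1,-0.57,0.75,-0.28,0,0,-0.11],[-1,-0.76,0.99,-0.28,0,0,-0.143],[-1,-0.76,0.99,-0.28,0,0,-0.143]]

```text
clock: 0.78
tool_pos: [0.4063, 0.295, 0.3345]
eef_rot: [0.707, 0.707, -0.001, 0.0]
contact_force: [1.2, -0.7, -0.6]
opening: 1.001
```

Request:
play_rows:
  deltas:
    - [[-1,0,0,0,0,0,0],[-1,0,0,0,0,0,0]]

```text
clock: 1.02
tool_pos: [0.4061, 0.2952, 0.3345]
eef_rot: [0.707, 0.707, -0.001, -0.0]
contact_force: [-0.3, -0.6, -0.1]
opening: 0.996
```

Run:
```python
from h import *
s=get_state();print(s["clock"],s["tool_pos"],s["contact_force"],np.abs(s["qd"]).max())
go([.44,.23,.34],down(np.pi/2))
import pickle
o={n:(vision.camera_model(n),vision.snapshot(n)) for n in("wrist","scene","side")}
pickle.dump(o,open("v1.pkl","wb"))
cv2.imwrite("pics/w1.png",o["wrist"][1][:,:,::-1]);cv2.imwrite("pics/s1.png",o["scene"][1][:,:,::-1]);cv2.imwrite("pics/d1.png",o["side"][1][:,:,::-1])
```

```text
1.025 [0.40613959 0.29522713 0.33453108] [-0.34433788 -0.60419233 -0.14053757] 0.03636350388469418
from [0.4061 0.2952 0.3345] shift [-0.2174  0.1129 -0.0182] turn [-0.0003  0.0002 -0.    ] rows>= 2.0
```

View pics/w1.png

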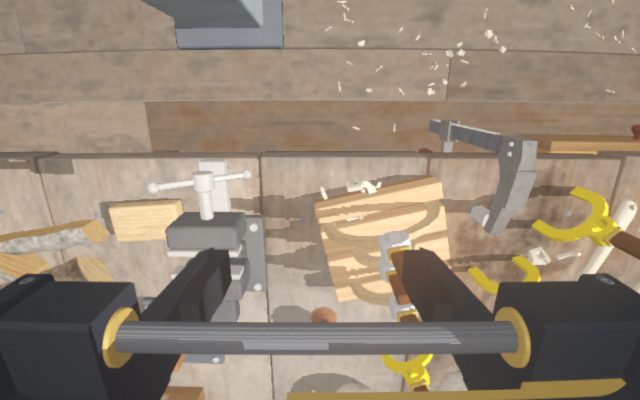

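View pics/s1.png

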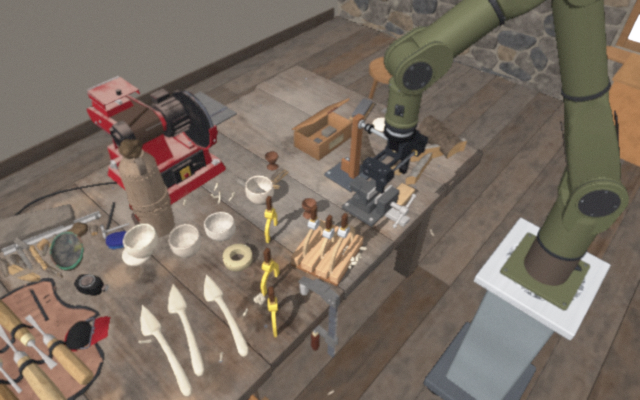

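Run:
```python
from h import *
import pickle
go([.482,.379,.29],down(np.radians(102.8)))
o=pickle.load(open("v1.pkl","rb"))
crop(o["side"][1],250,80,160,120,5,"pics/d1c.png")
```

```text
from [0.4053 0.2967 0.3344] shift [0.2735 0.2568 0.1477] turn [-0.0004  0.0001 -0.07  ] rows>= 2.0
```

View pics/d1c.png

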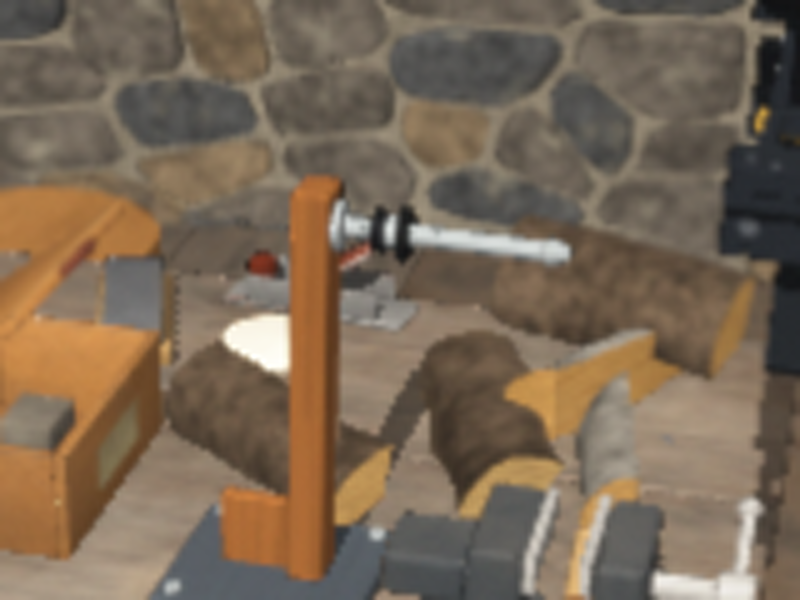

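Request:
play_rows:
  deltas:
    - [[-1,0.14,0.13,0.05,0,0,-0.035],[-1,0.274,0.257,0.1,0,0,-0.07],[-1,0.274,0.257,0.147,0,0,-0.07],[-1,0.274,0.257,0.147,0,0,-0.07]]

```text
clock: 1.68
tool_pos: [0.4802, 0.3791, 0.2885]
eef_rot: [0.623, 0.782, -0.003, -0.001]
contact_force: [0.5, -0.7, -0.4]
opening: 1.0
```

Run:
```python
from h import *
s=get_state();print(s["clock"],s["tool_pos"],s["contact_force"])
go([.482,.379,.18],down(np.radians(102.8)))
import pickle
o={n:(vision.camera_model(n),vision.snapshot(n)) for n in("wrist","scene","side")}
pickle.dump(o,open("v2.pkl","wb"))
cv2.imwrite("pics/w2.png",o["wrist"][1][:,:,::-1])
a=o["scene"][1];crop(a,320,90,110,120,5,"pics/s2c.png")
```

```text
1.675 [0.48017089 0.37906403 0.28846234] [ 0.47148688 -0.72160006 -0.43712979]
from [0.4802 0.3791 0.2885] shift [-0.0007  0.0078  0.3615] turn [-0.0016  0.0007  0.0006] rows>= 2.0
```

View pics/w2.png

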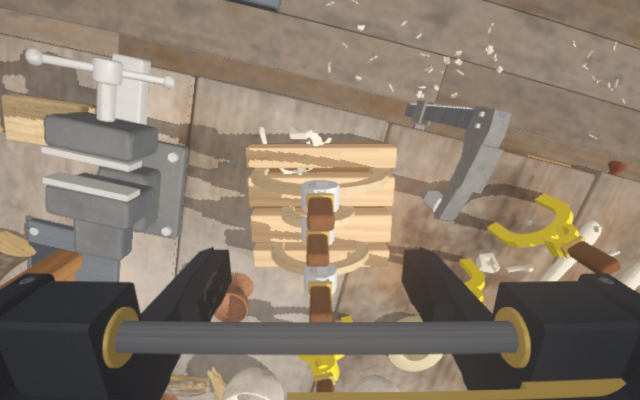

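View pics/s2c.png

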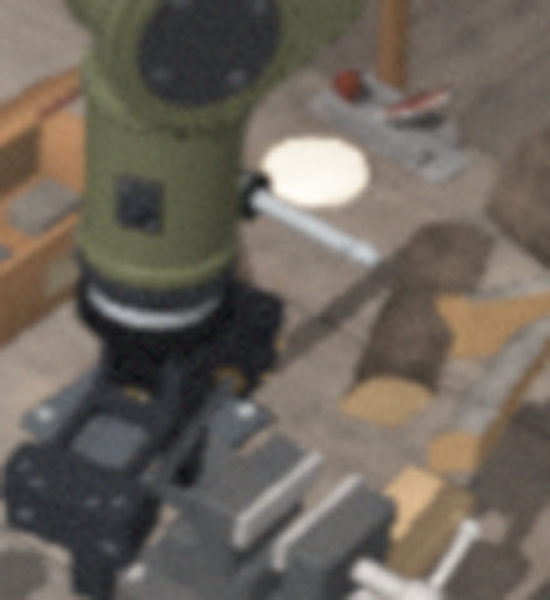

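Run:
```python
from h import *
import pickle
np.set_printoptions(precision=4,suppress=True)
o=pickle.load(open("v2.pkl","rb"));
def mids(im,a,b,n=30,hw=7):
    a=np.array(a);b=np.array(b);u=(b-a)/np.linalg.norm(b-a);v=np.array([-u[1],u[0]]);out=[]
    g=im.astype(np.float32).mean(2); t=np.linspace(-hw,hw,141)
    for s in np.linspace(0,1,n):
        c=a+s*(b-a);P=c+t[:,None]*v
        p=cv2.remap(g,P[None,:,0].astype(np.float32),P[None,:,1].astype(np.float32),cv2.INTER_LINEAR)[0]
        bg=(np.median(p[:30])+np.median(p[-30:]))/2; w=np.clip(p-bg-20,0,None)*(abs(t)<3.5)
        e=t[w>0]; out.append((c+v*(w@t/w.sum()),len(e)*.1))
    return out
S=o["scene"];D=o["side"]
res={}
for n,(m,im),a,b in [("scene",S,(377,131),(392,139.5)),("side",D,(335,127.5),(359.5,129.8))]:
    M=mids(im,a,b); print(n,[round(x[1],1) for x in M]); P=np.array([x[0] for x in M])
    print(P[0],P[-1]); 
    rays=[ray(m,p) for p in P]; d=np.array([x[1] for x in rays]); N=np.linalg.svd(d)[2][2]; print("res",(d@N).std()); res[n]=(rays[0][0],N)
A=np.array([res["scene"][1],res["side"][1]]);bb=[N@c for c,N in res.values()]
dirn=np.cross(A[0],A[1]);dirn/=np.linalg.norm(dirn);p=np.linalg.lstsq(A,bb,rcond=None)[0]
dirn*=-np.sign(dirn[0]); p=p+dirn*(.54-p[0])/dirn[0]
print("line at x=.54",p,"dir",dirn,"yaw deg",np.degrees(np.arctan2(-dirn[1],-dirn[0])))
for n in("scene","side"):
    m=o[n][0]; 
    for x in(.52,.54,.58,.62): print(n,x,proj(m,p+dirn*(x-p[0])/dirn[0]))
print(tri([(S[0],(395.6,141.6)),(D[0],(364,130.4))]),tri([(S[0],(372.4,129.2)),(D[0],(333.2,127.6))]))
```

```text
scene [2.1, 2.0, 1.9, 1.7, 1.5, 1.2, 0.9, 0.6, 0.1, 0.0, 0.0, 0.0, 0.5, 1.5, 2.2, 2.9, 3.4, 4.1, 4.4, 4.4, 4.6, 4.5, 4.2, 4.1, 4.0, 4.0, 4.2, 4.7, 5.0, 5.0]
[378.3088 128.6903] [391.8677 139.7334]<stdin>:12: RuntimeWarning: invalid value encountered in scalar divide
Traceback (most recent call last):
numpy.linalg.LinAlgError: SVD did not converge
```

Run:
```python
from h import *
import pickle
o=pickle.load(open("v2.pkl","rb"))
crop(o["scene"][1],365,120,40,30,20,"pics/s2d.png");crop(o["side"][1],325,115,45,25,17,"pics/d2d.png")
```

```text
(no output)
```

View pics/s2d.png

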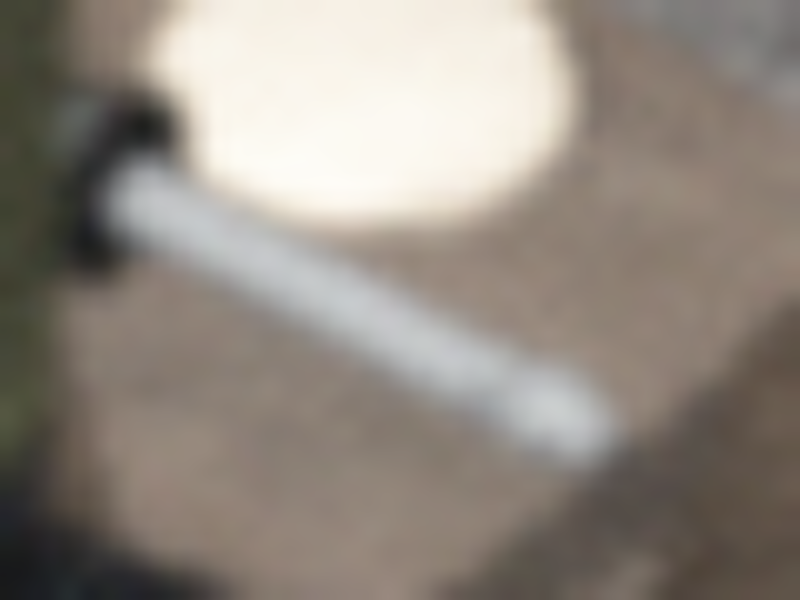

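View pics/d2d.png

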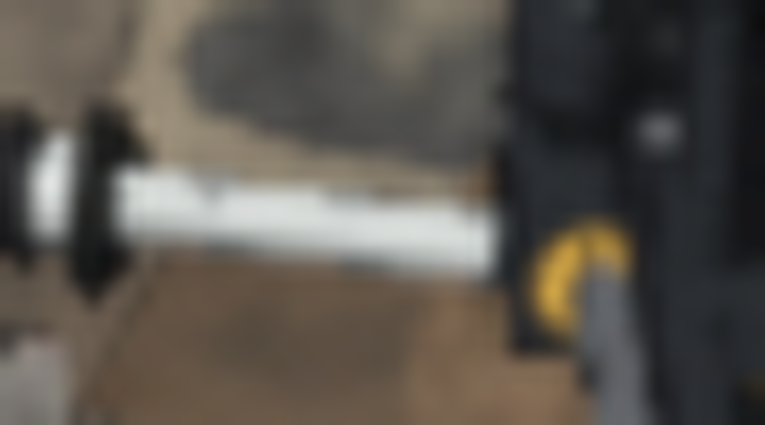

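```bash
cat > bar.py <<'E'
from h import *
import pickle
np.set_printoptions(precision=4,suppress=True)
def mids(im,a,b,n=30,hw=5,cut=20):
    a=np.array(a,float);b=np.array(b,float);u=(b-a)/np.linalg.norm(b-a);v=np.array([-u[1],u[0]]);out=[];w_=[]
    g=im.astype(np.float32); g=g[:,:,2]-g[:,:,0]; t=np.linspace(-hw,hw,101)
    for s in np.linspace(0,1,n):
        c=a+s*(b-a);P=(c+t[:,None]*v).astype(np.float32)
        p=cv2.remap(g,P[None,:,0],P[None,:,1],cv2.INTER_LINEAR)[0]
        lo=np.percentile(p,15);hi=p[30:71].max();w=np.clip((p-lo)/(hi-lo)-.3,0,None)
        out.append(c+v*(w@t/w.sum())); w_.append((w>.2).sum()*.1)
    return np.array(out),w_
def line(obs):
    A=[];bb=[]
    for m,P in obs:
        rays=[ray(m,p) for p in P]; d=np.array([x[1] for x in rays]); N=np.linalg.svd(d)[2][2]; A.append(N);bb.append(N@rays[0][0])
        print("res px",(d@N).std()*450)
    A=np.array(A);d=np.cross(A[0],A[1]);d/=np.linalg.norm(d);d*=-np.sign(d[0]);p=np.linalg.lstsq(A,bb,rcond=None)[0]
    return p+d*(.54-p[0])/d[0],d
if __name__=="__main__":
    o1=pickle.load(open("v1.pkl","rb"));o=pickle.load(open("v2.pkl","rb"))
    P,w=mids(o["scene"][1],(373,130),(392,140.5));print(P[[0,15,-1]],w)
    Q,w=mids(o1["side"][1],(335,127.5),(357,129.5));print(Q[[0,15,-1]],w)
    S=o["scene"][0];D=o1["side"][0]
    p,d=line([(S,P),(D,Q)]);print("at .54",p,"dir",d,np.degrees(np.arctan2(-d[1],-d[0])),"slope",np.degrees(np.arcsin(d[2])))
    # with z fixed .245: y from each view separately
    for m,L in((S,P),(D,Q)):
        a=plane(m,L[0],.245);b=plane(m,L[-1],.245);v=a-b;print(b+v*(.54-b[0])/v[0],np.degrees(np.arctan2(v[1],v[0])))
    print(tri([(S,(395.6,142)),(D,(364,130.4))]),tri([(S,(371.3,129.2)),(D,(333.2,127.6))]))
E
python3 bar.py
```

```text
[[372.7646 130.4259]
 [382.8211 135.4429]
 [392.1114 140.2984]] [np.float64(4.3), np.float64(3.9000000000000004), np.float64(3.7), np.float64(3.6), np.float64(4.6000000000000005), np.float64(4.7), np.float64(4.4), np.float64(4.4), np.float64(3.9000000000000004), np.float64(3.9000000000000004), np.float64(4.2), np.float64(4.0), np.float64(4.1000000000000005), np.float64(4.2), np.float64(4.2), np.float64(4.2), np.float64(4.4), np.float64(4.5), np.float64(4.4), np.float64(4.4), np.float64(4.3), np.float64(4.2), np.float64(4.2), np.float64(4.2), np.float64(4.4), np.float64(4.4), np.float64(4.5), np.float64(4.5), np.float64(4.800000000000001), np.float64(4.9)]
[[335.0669 126.764 ]
 [346.4133 128.1607]
 [356.9868 129.6456]] [np.float64(4.5), np.float64(4.6000000000000005), np.float64(4.7), np.float64(4.9), np.float64(4.7), np.float64(4.2), np.float64(4.2), np.float64(4.1000000000000005), np.float64(4.1000000000000005), np.float64(4.2), np.float64(4.3), np.float64(4.4), np.float64(4.5), np.float64(4.800000000000001), np.float64(5.0), np.float64(4.6000000000000005), np.float64(4.4), np.float64(4.4), np.float64(4.800000000000001), np.float64(5.0), np.float64(5.4), np.float64(5.5), np.float64(5.300000000000001), np.float64(4.7), np.float64(4.800000000000001), np.float64(4.7), np.float64(4.4), np.float64(4.3), np.float64(4.2), np.float64(4.4)]
res px 0.17156981108142227
res px 0.2683448082422975
at .54 [0.54   0.0695 0.244 ] dir [-0.9969  0.0747  0.0255] -4.285562751257422 slope 1.4604165806392349
[0.54   0.0695 0.245 ] -0.49289577189047207
[0.54   0.0745 0.245 ] -2.487049573943386
(array([0.5383, 0.0665, 0.2424]), [np.float64(0.0002856007509546574), np.float64(0.00028560075095460325)]) (array([0.6297, 0.0678, 0.2431]), [np.float64(0.003398998985634972), np.float64(0.003398998985634705)])
```

Run:
```python
from h import *
go([.62,.07,.34],down(np.radians(90)))
```

```text
from [0.4813 0.3789 0.291 ] shift [-1.1066  0.2219 -0.1628] turn [-0.0002  0.0002  0.0713] rows>= 6.0
```

Request:
play_rows:
  deltas:
    - [[-1,-0.15,0.02,-0.16,0,0,0.02],[-1,-0.35,0.06,-0.17,0,0,0.04],[-1,-0.55,0.1,-0.165,0,0,0.06],[-1,-0.75,0.15,-0.165,0,0,0.071],[-1,-0.95,0.19,-0.165,0,0,0.071]]

```text
clock: 2.45
tool_pos: [0.6006, 0.1116, 0.3422]
eef_rot: [0.707, 0.707, 0.0, 0.001]
contact_force: [0.7, 0.4, -0.5]
opening: 1.002
```

Run:
```python
from h import *
go([.62,.07,.34],down(np.radians(90)))
```

```text
from [0.6006 0.1116 0.3422] shift [-0.1388  0.0648  0.0076] turn [0.0005 0.0002 0.0001] rows>= 1.0
```

Request:
play_rows:
  deltas:
    - [[-1,-0.139,0.065,0.008,0,0,0],[-1,-0.139,0.065,0.008,0,0,0],[-1,-0.139,0.065,0.008,0,0,0]]

```text
clock: 2.82
tool_pos: [0.6194, 0.0708, 0.3408]
eef_rot: [0.707, 0.707, 0.001, 0.001]
contact_force: [0.7, 1.0, 0.4]
opening: 0.998
```

Run:
```python
from h import *
import pickle
s=get_state();print(s["clock"],s["tool_pos"])
m=vision.camera_model("wrist");im=vision.snapshot("wrist");pickle.dump((m,im),open("v3.pkl","wb"))
crop(im,0,0,640,400,1.25,"pics/w3.png")
```

```text
2.825 [0.61944867 0.07080242 0.3408027 ]
```

View pics/w3.png

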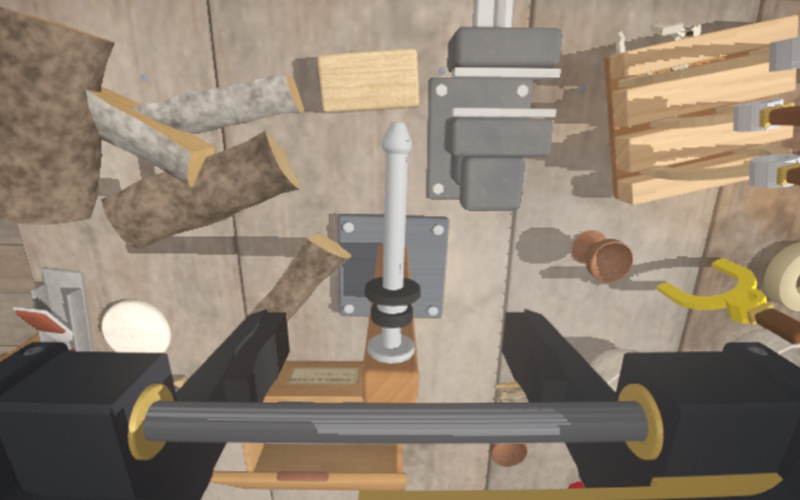

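Run:
```python
from h import *
import pickle
np.set_printoptions(precision=4,suppress=True)
m,im=pickle.load(open("v3.pkl","rb"))
crop(im,270,85,100,150,4,"pics/w3c.png")
g=im.astype(float).mean(2)
for v in range(96,240,6):
    row=g[v,290:345]; d=np.diff(row); i=290+np.argmax(d)+.5; k=290+np.argmin(d)+.5
    print(v,i,k,(i+k)/2,k-i,plane(m,((i+k)/2,v),.245))
```

```text
96 343.5 341.5 342.5 -2.0 [0.5373 0.0876 0.245 ]
102 314.5 341.5 328.0 27.0 [0.5412 0.0781 0.245 ]
108 343.5 341.5 342.5 -2.0 [0.5449 0.0878 0.245 ]
114 343.5 341.5 342.5 -2.0 [0.5488 0.0879 0.245 ]
120 343.5 341.5 342.5 -2.0 [0.5527 0.088  0.245 ]
126 343.5 341.5 342.5 -2.0 [0.5567 0.0881 0.245 ]
132 343.5 341.5 342.5 -2.0 [0.5606 0.0882 0.245 ]
138 343.5 340.5 342.0 -3.0 [0.5647 0.0879 0.245 ]
144 311.5 340.5 326.0 29.0 [0.5688 0.0771 0.245 ]
150 311.5 340.5 326.0 29.0 [0.5729 0.0771 0.245 ]
156 342.5 340.5 341.5 -2.0 [0.577  0.0879 0.245 ]
162 310.5 324.5 317.5 14.0 [0.5813 0.0713 0.245 ]
168 310.5 324.5 317.5 14.0 [0.5855 0.0713 0.245 ]
174 310.5 324.5 317.5 14.0 [0.5898 0.0713 0.245 ]
180 310.5 323.5 317.0 13.0 [0.5942 0.071  0.245 ]
186 310.5 323.5 317.0 13.0 [0.5986 0.071  0.245 ]
192 310.5 323.5 317.0 13.0 [0.6031 0.071  0.245 ]
198 306.5 323.5 315.0 17.0 [0.6076 0.0696 0.245 ]
204 306.5 323.5 315.0 17.0 [0.6122 0.0696 0.245 ]
210 305.5 322.5 314.0 17.0 [0.6168 0.0688 0.245 ]
216 306.5 322.5 314.5 16.0 [0.6215 0.0692 0.245 ]
222 305.5 322.5 314.0 17.0 [0.6263 0.0688 0.245 ]
228 305.5 322.5 314.0 17.0 [0.6311 0.0688 0.245 ]
234 335.5 291.5 313.5 -44.0 [0.636  0.0684 0.245 ]
```

View pics/w3c.png

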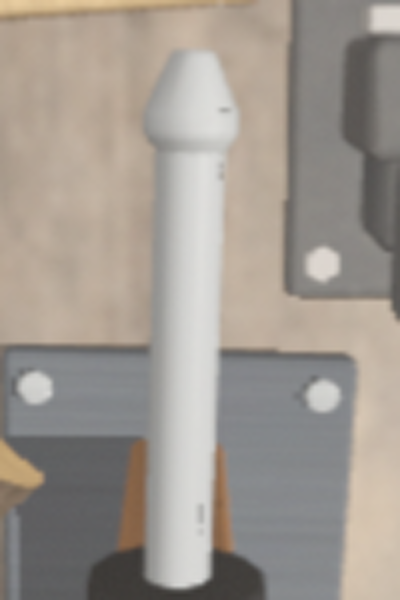

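Run:
```python
from h import *
import pickle
np.set_printoptions(precision=4,suppress=True)
m,im=pickle.load(open("v3.pkl","rb"))
L=[plane(m,p,.245) for p in [(318.5,97.5),(318,118),(317,135),(315.75,185),(314.75,225),(314.5,229)]]
for a in L:print(a)
v=L[4]-L[1];print(np.degrees(np.arctan2(v[1],v[0])))
go([.482,.379,.29],down(np.radians(102.8)))
```

```text
[0.5383 0.0718 0.245 ]
[0.5514 0.0715 0.245 ]
[0.5627 0.0709 0.245 ]
[0.5979 0.0701 0.245 ]
[0.6287 0.0694 0.245 ]
[0.6319 0.0692 0.245 ]
-1.6090748808372894
from [0.6193 0.0717 0.3408] shift [ 1.0253 -0.4555  0.1689] turn [ 0.0007 -0.0002 -0.0703] rows>= 6.0
```

Request:
play_rows:
  deltas:
    - [[-1,0.2,-0.08,0,0,0,-0.01],[-1,0.4,-0.18,0,0,0,-0.03],[-1,0.6,-0.27,0.05,0,0,-0.05],[-1,0.8,-0.36,0.1,0,0,-0.07],[-1,1,-0.456,0.169,0,0,-0.07]]

```text
clock: 3.5
tool_pos: [0.49, 0.3528, 0.2978]
eef_rot: [0.623, 0.782, 0.002, 0.0]
contact_force: [0.3, 0.8, -0.1]
opening: 1.0
```

Run:
```python
from h import *
go([.482,.379,.178],down(np.radians(102.8)))
```

```text
from [0.49   0.3528 0.2978] shift [ 0.0903 -0.0081  0.3993] turn [ 0.0012 -0.0006  0.0009] rows>= 2.0
```

Request:
play_rows:
  deltas:
    - [[-1,0.09,-0.008,0.12,0.001,0,0.001],[-1,0.09,-0.008,0.25,0.001,0,0.001],[-1,0.09,-0.008,0.37,0.001,0,0.001],[-1,0.09,-0.008,0.399,0.001,0,0.001]]

```text
clock: 4.0
tool_pos: [0.4795, 0.3794, 0.1765]
eef_rot: [0.623, 0.782, -0.001, -0.001]
contact_force: [0.6, -0.2, 1.2]
opening: 1.002
```

Run:
```python
from h import *
s=get_state();print(s["tool_pos"],s["contact_force"])
m=vision.camera_model("wrist");im=vision.snapshot("wrist")
crop(im,160,100,320,240,2.5,"pics/w4.png"); print(proj(m,s["tool_pos"]))
```

```text
[0.47953274 0.37939223 0.17651657] [ 0.62799924 -0.18744915  1.15049207]
[316.91887804 287.69951842]
```

View pics/w4.png

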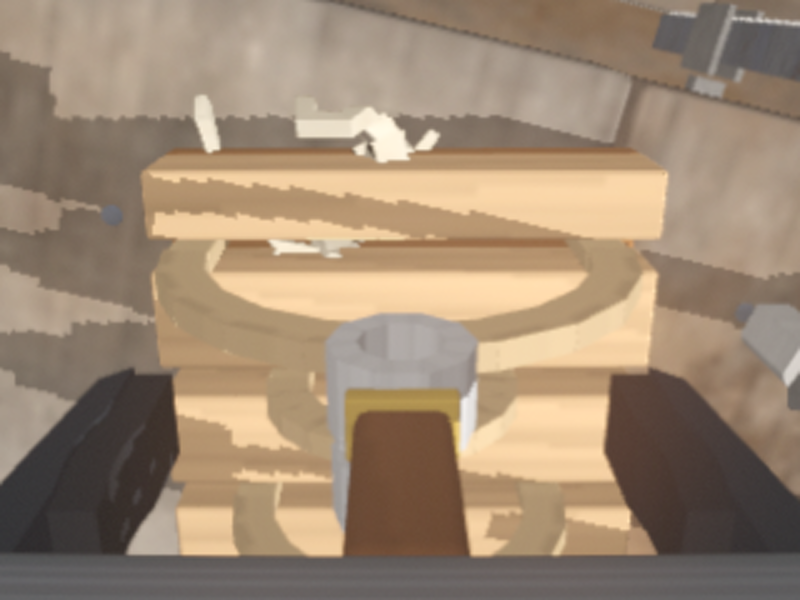

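Request:
play_rows:
  deltas:
    - [[0,0.004,0.005,0.002,0,0,0],[0.4,0.004,0.005,0.002,0,0,0],[1,0.004,0.005,0.002,0,0,0],[1,0.004,0.005,0.002,0,0,0],[1,0.004,0.005,0.002,0,0,0]]
  force: 45

```text
clock: 4.68
tool_pos: [0.4815, 0.3809, 0.1764]
eef_rot: [0.623, 0.782, -0.0, -0.001]
contact_force: [-0.3, 0.2, 0.7]
opening: 0.456
```

Request:
play_rows:
  deltas:
    - [[1,0,0,0,0,0,0],[1,0,0,0,0,0,0]]

```text
clock: 4.92
tool_pos: [0.4815, 0.3816, 0.1767]
eef_rot: [0.623, 0.782, 0.0, -0.001]
contact_force: [2.2, -5.4, 21.8]
opening: 0.233
```

Request:
play_rows:
  deltas:
    - [[1,0,0,-0.03,0,0,0],[1,0,0,-0.1,0,0,0],[1,0,0,-0.2,0,0,0],[1,0,0,-0.33,0,0,0],[1,0,0,-0.5,0,0,0]]

```text
clock: 5.55
tool_pos: [0.4811, 0.3804, 0.3272]
eef_rot: [0.623, 0.782, -0.001, -0.002]
contact_force: [0.3, 0.6, -2.1]
opening: 0.224
```

Run:
```python
from h import *
s=get_state();print(s["clock"],s["tool_pos"],s["contact_force"],s["opening"])
im=vision.snapshot("side");crop(im,250,60,160,150,4,"pics/d5.png")
im=vision.snapshot("wrist");crop(im,160,100,320,240,2.5,"pics/w5.png")
go([.49,.10,.33],down(np.radians(88.4)))
```

```text
5.55 [0.48108417 0.38037509 0.32720735] [ 0.34230964  0.59606085 -2.06050706] 0.22354492982398727
from [0.4835 0.3836 0.3328] shift [-0.9265 -0.19    0.    ] turn [ 0.0022 -0.003   0.0806] rows>= 5.0
```

View pics/d5.png

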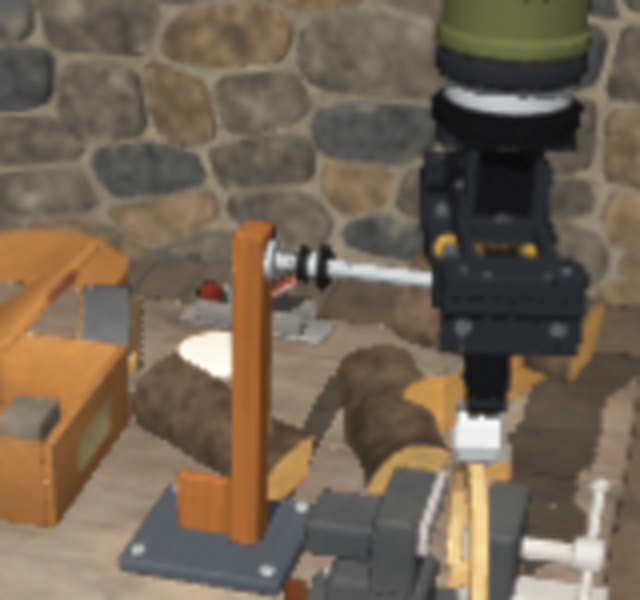

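View pics/w5.png

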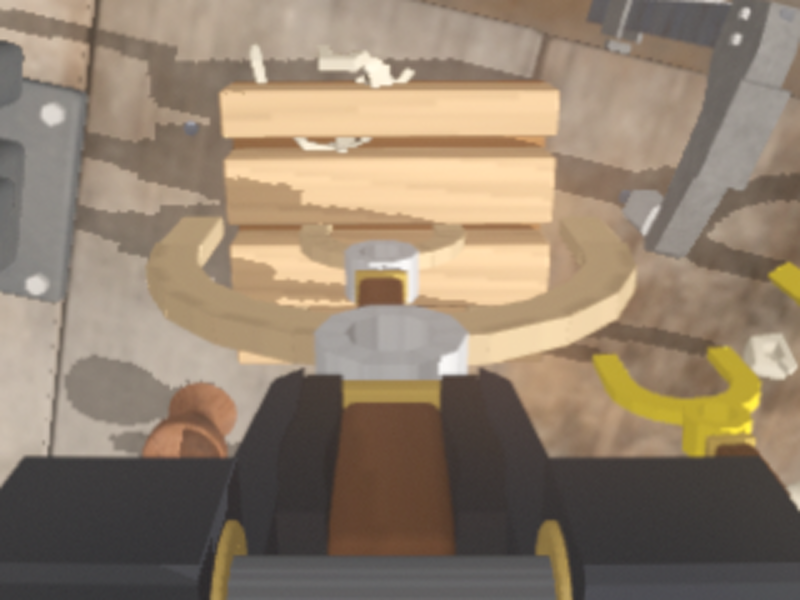

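Request:
play_rows:
  deltas:
    - [[1,-0.12,-0.02,0,0,0,0.015],[1,-0.3,-0.06,0,0,0,0.035],[1,-0.5,-0.1,0,0.001,-0.001,0.055],[1,-0.7,-0.14,0,0.002,-0.002,0.075],[1,-0.9,-0.17,0,0.002,-0.002,0.0806]]

```text
clock: 6.28
tool_pos: [0.4933, 0.1069, 0.3297]
eef_rot: [0.717, 0.697, 0.001, -0.001]
contact_force: [1.7, -0.1, -2.0]
opening: 0.221
```

Run:
```python
from h import *
go([.505,.0727,.288],down(np.radians(88.4)))
```

```text
from [0.4933 0.1069 0.3297] shift [-0.1133  0.0422  0.1387] turn [-0.0002 -0.0008 -0.0002] rows>= 1.0
```

Request:
play_rows:
  deltas:
    - [[1,-0.05,0.02,0.07,0,0,0],[1,-0.113,0.042,0.139,0,-0.001,0],[1,-0.113,0.042,0.139,0,-0.001,0],[1,-0.113,0.042,0.139,0,-0.001,0]]

```text
clock: 6.78
tool_pos: [0.5046, 0.074, 0.2883]
eef_rot: [0.717, 0.697, -0.0, -0.0]
contact_force: [0.0, 0.7, -1.8]
opening: 0.218
```

Run:
```python
from h import *
s=get_state();print(s["clock"],s["tool_pos"],s["contact_force"],s["opening"])
import pickle
o={}
for n in("scene","side","wrist"): o[n]=(vision.camera_model(n),vision.snapshot(n))
pickle.dump(o,open("v6.pkl","wb"))
crop(o["scene"][1],350,90,80,100,6,"pics/s6.png");crop(o["side"][1],310,90,90,80,8,"pics/d6.png");crop(o["wrist"][1],160,100,320,240,2.5,"pics/w6.png")
```

```text
6.775 [0.50459824 0.07399619 0.28831275] [ 0.04671939  0.65209161 -1.82210084] 0.21841869276582468
```

View pics/s6.png

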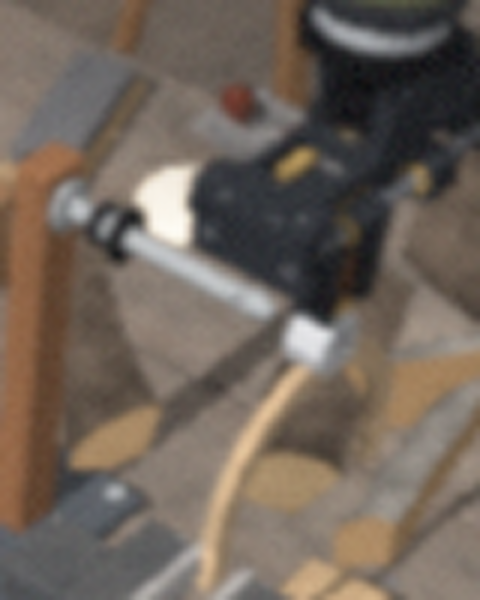

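View pics/d6.png

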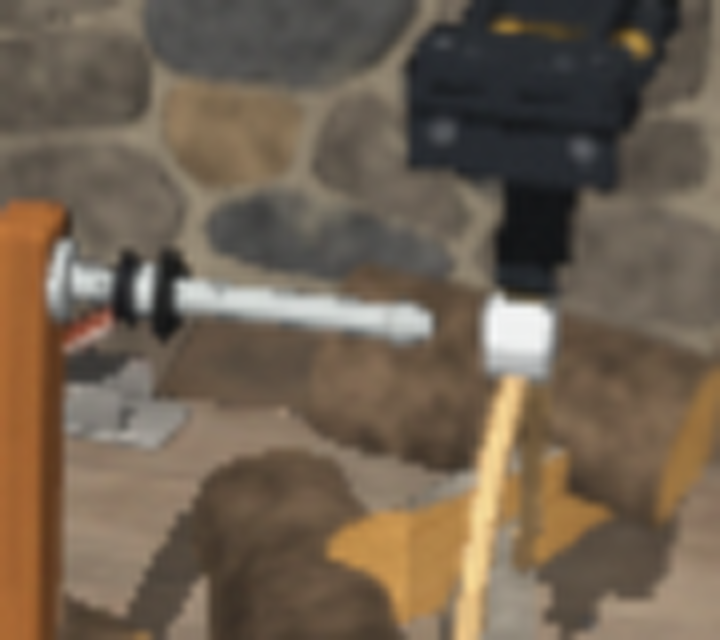

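View pics/w6.png

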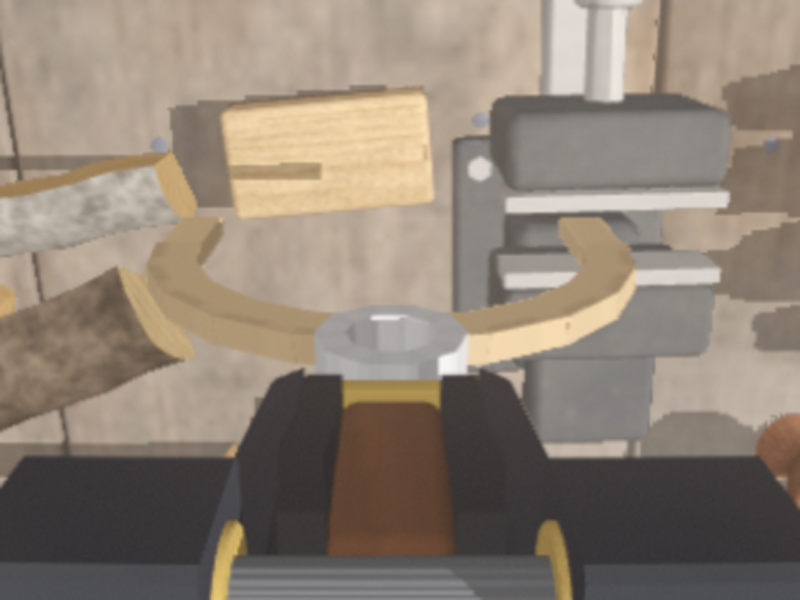

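Run:
```python
from h import *
import pickle
o=pickle.load(open("v6.pkl","rb"))
e=np.array([.5046,.074,.2478]) 
for n,(x,y,s) in {"scene":(350,90,6),"side":(310,90,8)}.items():
    m=o[n][0];f=lambda p:((proj(m,p)-[x,y]+.5)*s-.5).round(1)
    print(n,"eye",f(e),"hub ends",f(e+[.011,0,0]),f(e-[.011,0,0]),"tip",f([.538,.0718,.245]),"bar .6",f([.6,.0701,.245]),"top",f(e+[0,0,.0165]),"bot",f(e-[0,0,.0165]))
crop(o["scene"][1],380,125,40,35,20,"pics/s6b.png")
W=o["wrist"][0];f=lambda p:((proj(W,p)-[160,100]+.5)*2.5).round(1)
print("wrist eye near end",f(e-[.011,0,0]),"tip",f([.538,.0718,.245]))
```

```text
scene eye [324.1 340.9] hub ends [306.1 331.8] [342.3 350. ] tip [271.6 315.9] bar .6 [176.  265.4] top [328.6 315. ] bot [319.7 366.4]
side eye [527.7 330.6] hub ends [496.7 327. ] [558.8 334.3] tip [434.2 324.9] bar .6 [263.4 303.4] top [531.7 286.7] bot [523.8 374. ]
wrist eye near end [390.9 324.1] tip [386.7 485.8]
```

View pics/s6b.png

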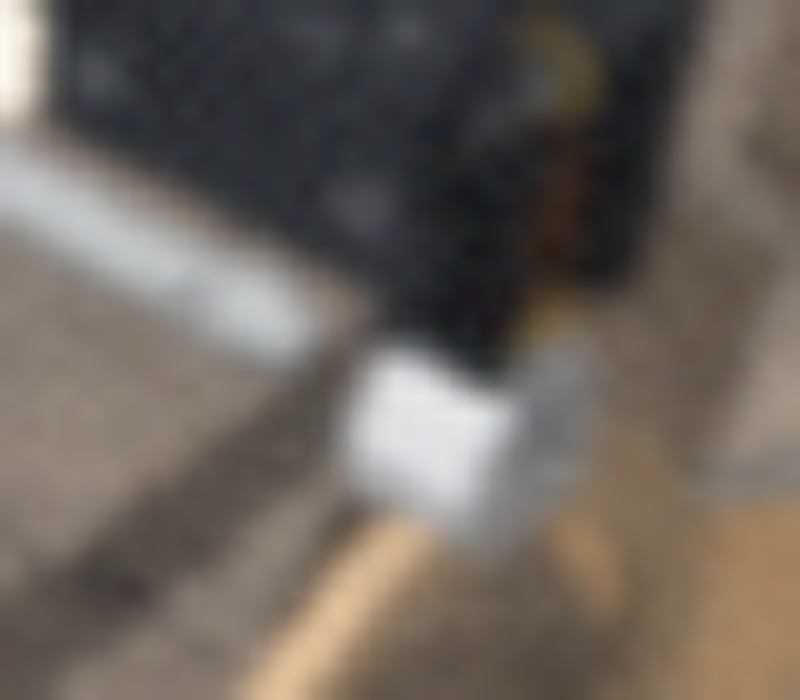

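Run:
```python
from h import *
go([.518,.0724,.2865],down(np.radians(88.4)))
go([.560,.0712,.2865],down(np.radians(88.4)))
```

```text
from [0.5049 0.0742 0.2887] shift [-0.0049  0.0438  0.0072] turn [ 0.0001 -0.0001  0.0005] rows>= 1.0
from [0.5049 0.0742 0.2887] shift [-0.0052  0.1838  0.0073] turn [ 0.0001 -0.0001  0.0005] rows>= 1.0
```

Request:
play_rows:
  deltas:
    - [[1,-0.005,0.03,0.007,0,0,0],[1,-0.005,0.05,0.007,0,0,0],[1,-0.005,0.07,0.007,0,0,0]]

```text
clock: 7.3
tool_pos: [0.5264, 0.0722, 0.2865]
eef_rot: [0.716, 0.698, 0.0, 0.0]
contact_force: [-0.4, 0.1, -0.9]
opening: 0.227
```

Request:
play_rows:
  deltas:
    - [[1,0,0.02,0,0,0,0],[1,0,0.04,0,0,0,0]]

```text
clock: 7.55
tool_pos: [0.5389, 0.0718, 0.2865]
eef_rot: [0.716, 0.698, 0.0, 0.0]
contact_force: [0.6, -0.6, -2.0]
opening: 0.221
```

Request:
play_rows:
  deltas:
    - [[1,0,0.03,0,0,0,0],[1,0,0.06,0,0,0,0],[1,0,0.09,0,0,0,0],[1,0,0.12,0,0,0,0]]

```text
clock: 8.05
tool_pos: [0.5756, 0.0708, 0.2865]
eef_rot: [0.717, 0.698, 0.0, 0.0]
contact_force: [0.3, -0.1, -1.9]
opening: 0.222
```

Run:
```python
from h import *
import pickle
o={}
for n in("scene","side","wrist"): o[n]=(vision.camera_model(n),vision.snapshot(n))
pickle.dump(o,open("v7.pkl","wb"))
s=get_state();print(s["clock"],s["tool_pos"],s["contact_force"],s["opening"])
crop(o["side"][1],310,90,90,80,8,"pics/d7.png");crop(o["wrist"][1],160,100,320,240,2.5,"pics/w7.png")
```

```text
8.2 [0.57526446 0.070835   0.28636642] [-0.3013819  -0.65507471 -2.04153098] 0.22246195961081985
```

View pics/d7.png

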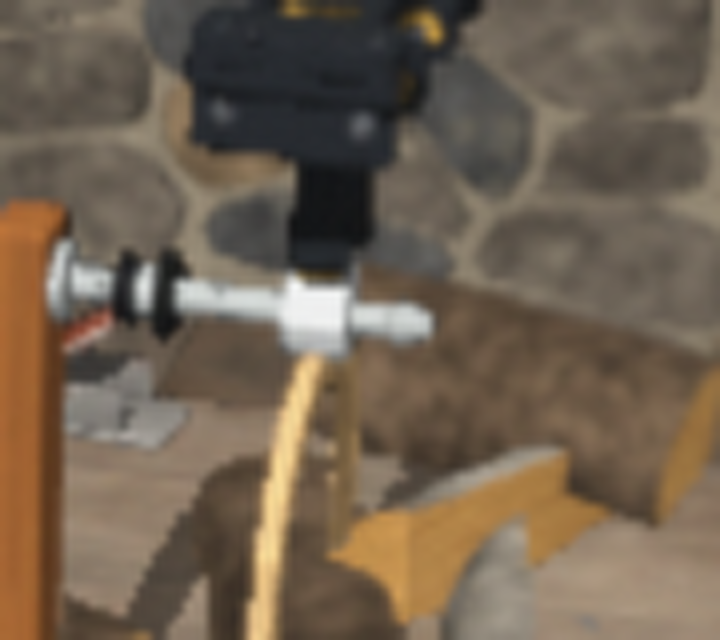

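View pics/w7.png

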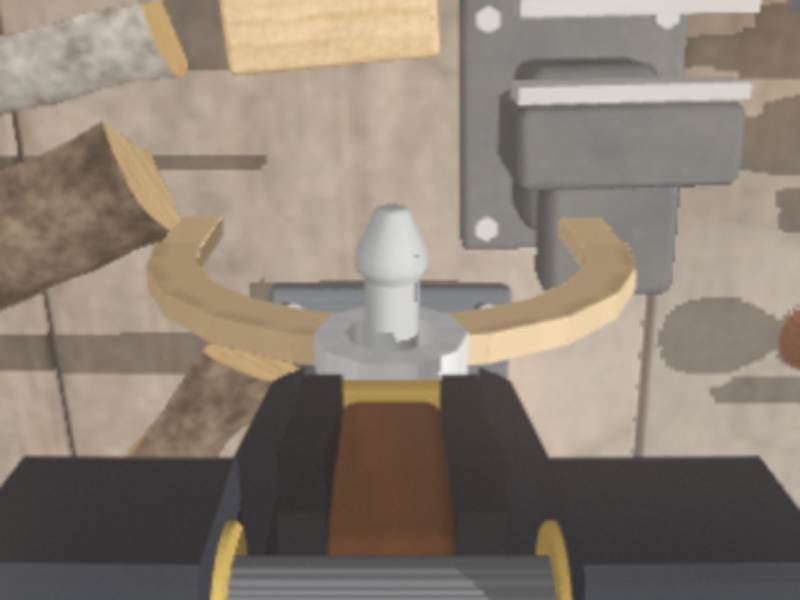

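Request:
play_rows:
  deltas:
    - [[1,0.001,0.04,0.005,0,0,0],[1,0.002,0.08,0.01,0,0,0],[1,0.002,0.11,0.012,0,0,0],[1,0.002,0.11,0.014,0,0,0]]

```text
clock: 8.7
tool_pos: [0.609, 0.0705, 0.2819]
eef_rot: [0.717, 0.697, 0.0, -0.0]
contact_force: [-0.0, 0.5, -1.0]
opening: 0.219
```

Request:
play_rows:
  deltas:
    - [[1,-0.002,0.01,0.004,0,0,0],[1,-0.002,0.02,0.004,0,0,0],[1,-0.002,0.02,0.004,0,0,0]]

```text
clock: 9.07
tool_pos: [0.6146, 0.0701, 0.2813]
eef_rot: [0.717, 0.697, 0.0, -0.0]
contact_force: [-3.8, 1.6, 5.0]
opening: 0.224
```

Request:
play_rows:
  deltas:
    - [[1,0,0.003,-0.002,0,0,0],[1,0,0.007,-0.002,0,0,0],[1,0,0.007,-0.002,0,0,0]]

```text
clock: 9.45
tool_pos: [0.6169, 0.0698, 0.2815]
eef_rot: [0.717, 0.697, 0.0, -0.0]
contact_force: [-1.9, -0.9, -2.1]
opening: 0.218
```

Request:
play_rows:
  deltas:
    - [[1,0,0.004,0,0,0,0],[1,0,0.01,0,0,0,0],[1,0,0.01,0,0,0,0]]

```text
clock: 9.82
tool_pos: [0.6197, 0.0696, 0.2814]
eef_rot: [0.717, 0.697, 0.0, -0.0]
contact_force: [-1.6, -0.0, -0.9]
opening: 0.221
```

Request:
play_rows:
  deltas:
    - [[1,0,0.005,0,0,0,0],[1,0,0.01,0,0,0,0],[1,0,0.01,0,0,0,0]]

```text
clock: 10.2
tool_pos: [0.6213, 0.0697, 0.2814]
eef_rot: [0.717, 0.697, -0.001, -0.001]
contact_force: [-7.1, -0.1, 2.5]
opening: 0.225
```

Request:
play_rows:
  deltas:
    - [[1,0,0.005,0,0,0,0],[1,0,0.01,0,0,0,0],[1,0,0.01,0,0,0,0]]

```text
clock: 10.58
tool_pos: [0.6222, 0.0696, 0.2814]
eef_rot: [0.717, 0.698, -0.003, -0.003]
contact_force: [-8.6, -0.1, 4.8]
opening: 0.223
```

Request:
play_rows:
  deltas:
    - [[1,0,0.004,0,0,0,0],[1,0,0.004,0,0,0,0],[1,0,0.004,0,0,0,0]]

```text
clock: 10.95
tool_pos: [0.6218, 0.0697, 0.2814]
eef_rot: [0.716, 0.698, -0.005, -0.004]
contact_force: [-6.2, -0.6, 3.9]
opening: 0.222
```

Run:
```python
from h import *
import pickle
o={}
s=get_state();print(s["clock"],s["tool_pos"],s["contact_force"],s["moment"],s["opening"])
for n in("scene","side","wrist"): o[n]=(vision.camera_model(n),vision.snapshot(n))
pickle.dump(o,open("v8.pkl","wb"))
s=get_state();print(s["clock"],s["tool_pos"],s["contact_force"],s["opening"])
crop(o["side"][1],310,90,90,80,8,"pics/d8.png");crop(o["wrist"][1],160,100,320,240,2.5,"pics/w8.png")
```

```text
10.95 [0.62181352 0.06967353 0.28144222] [-6.19494564 -0.61531858  3.91864302] [ 0.00219055  1.40438912 -0.0108604 ] 0.22186292762029633
11.1 [0.62179256 0.06963115 0.28142291] [-6.03245406 -0.05327023  3.18884538] 0.22200670093410418
```

View pics/d8.png

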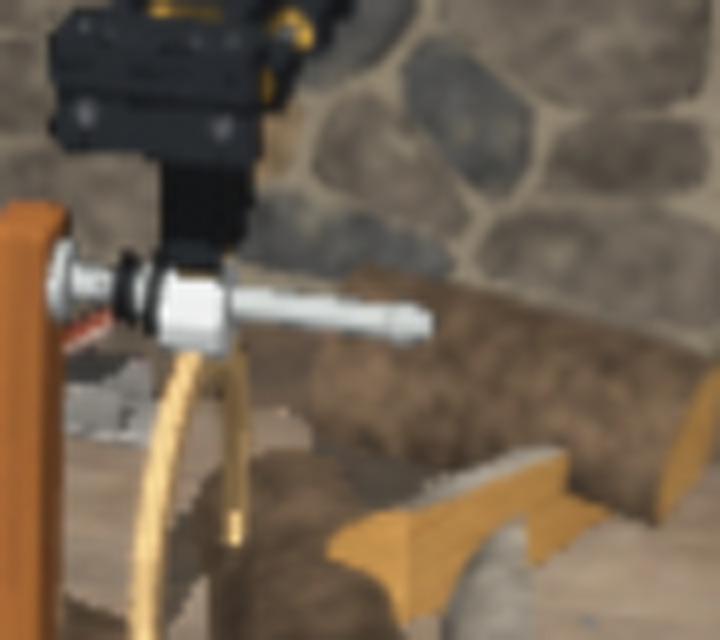

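View pics/w8.png

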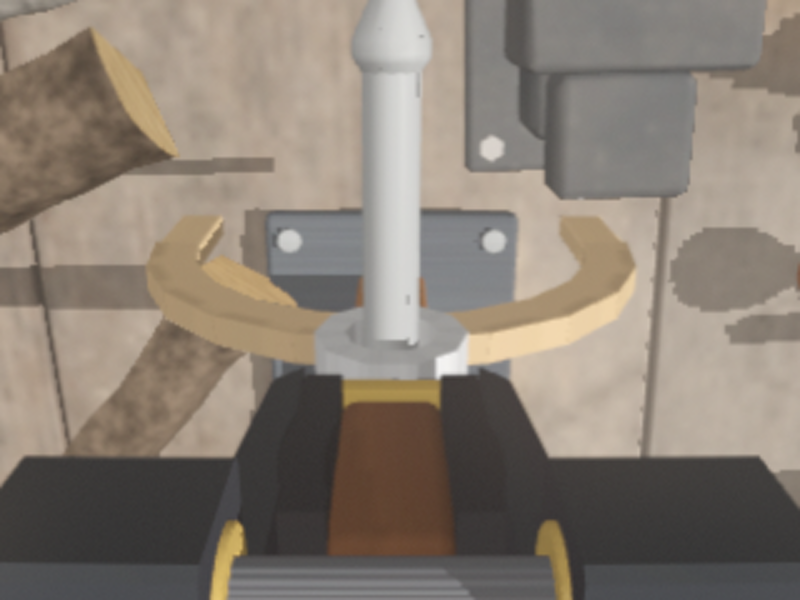

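Run:
```python
from h import *
go([.6245,.0695,.2814],down(np.radians(88.4)))
```

```text
from [0.6218 0.0696 0.2814] shift [-0.0002  0.009  -0.    ] turn [-0.0038  0.0004  0.0004] rows>= 1.0
```

Request:
play_rows:
  deltas:
    - [[1,0,0.008,0,-0.002,0,0],[1,0,0.016,-0.001,-0.004,0,0],[1,0,0.02,-0.001,-0.004,0,0],[1,0,0.02,-0.001,-0.004,0,0],[1,0,0.02,-0.001,-0.004,0,0]]

```text
clock: 11.72
tool_pos: [0.6237, 0.0696, 0.2814]
eef_rot: [0.716, 0.698, -0.004, -0.002]
contact_force: [-12.4, -0.4, 6.4]
opening: 0.226
```

Request:
play_rows:
  deltas:
    - [[1,0,0.007,-0.001,0,0,0],[1,0,0.007,-0.001,0,0,0],[1,0,-0.008,-0.001,-0.004,0,0],[1,0,-0.012,-0.001,-0.004,0,0],[1,0,-0.012,-0.001,-0.004,0,0]]

```text
clock: 12.35
tool_pos: [0.6198, 0.0697, 0.2814]
eef_rot: [0.716, 0.698, -0.0, 0.002]
contact_force: [-3.5, 0.4, -1.5]
opening: 0.226
```

Request:
play_rows:
  deltas:
    - [[0.3,0,0,0,0,0,0],[0,0,0,0,0,0,0],[0,0,0,0,0,0,0]]

```text
clock: 12.72
tool_pos: [0.6206, 0.0697, 0.2816]
eef_rot: [0.716, 0.698, 0.0, 0.002]
contact_force: [0.0, -0.0, 0.2]
opening: 0.496
```

Run:
```python
from h import *
s=get_state();print(s["clock"],s["tool_pos"],s["contact_force"],s["opening"])
im=vision.snapshot("side");crop(im,310,90,90,80,8,"pics/d9.png");im=vision.snapshot("wrist");crop(im,160,100,320,240,2.5,"pics/w9.png")
go([.6198,.0697,.37],down(np.radians(88.4)))
```

```text
12.725 [0.6205517  0.06967029 0.28163246] [ 0.00433222 -0.02734728  0.16350527] 0.4963932478942377
from [0.6202 0.0697 0.2815] shift [-0.0009 -0.0003 -0.295 ] turn [0.0011 0.0009 0.0007] rows>= 2.0
```

View pics/d9.png

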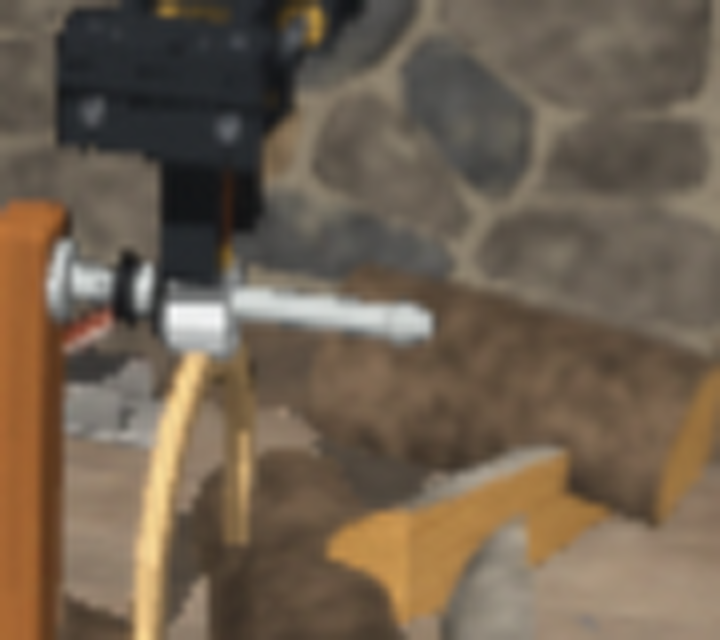

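View pics/w9.png

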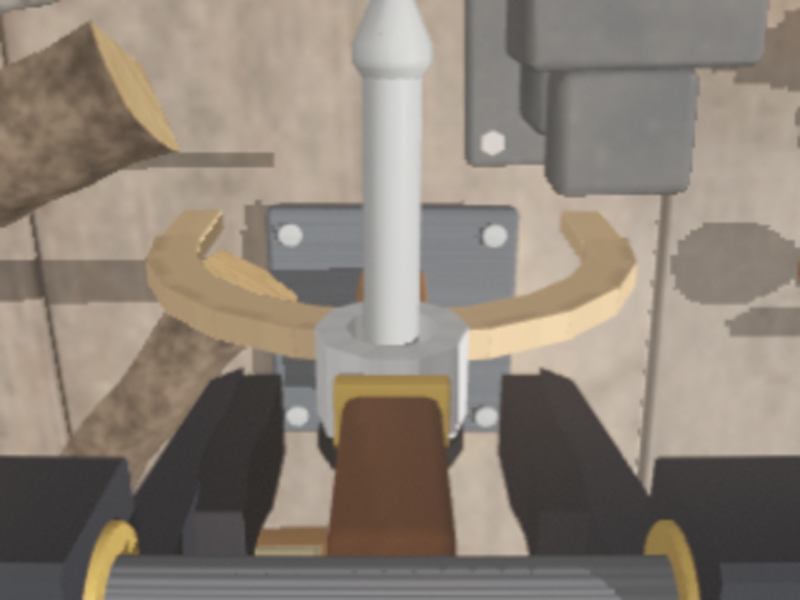

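Request:
play_rows:
  deltas:
    - [[0,0,0,-0.08,0.001,0.001,0],[0,0,0,-0.2,0.001,0.001,0],[-0.5,0,0,-0.3,0.001,0.001,0],[-1,0.2,-0.03,-0.3,0.001,0.001,-0.02]]

```text
clock: 13.32
tool_pos: [0.6156, 0.1248, 0.374]
eef_rot: [0.698, 0.717, 0.002, 0.004]
contact_force: [0.4, 1.6, -1.5]
opening: 0.703
```

Run:
```python
from h import *
im=vision.snapshot("side");crop(im,290,70,110,100,6,"pics/d10.png")
go([.577,.4015,.27],down(np.radians(102.8)))
```

```text
from [0.611  0.1409 0.373 ] shift [ 0.8699 -0.0723  0.3516] turn [ 0.0011 -0.003  -0.0558] rows>= 5.0
```

View pics/d10.png

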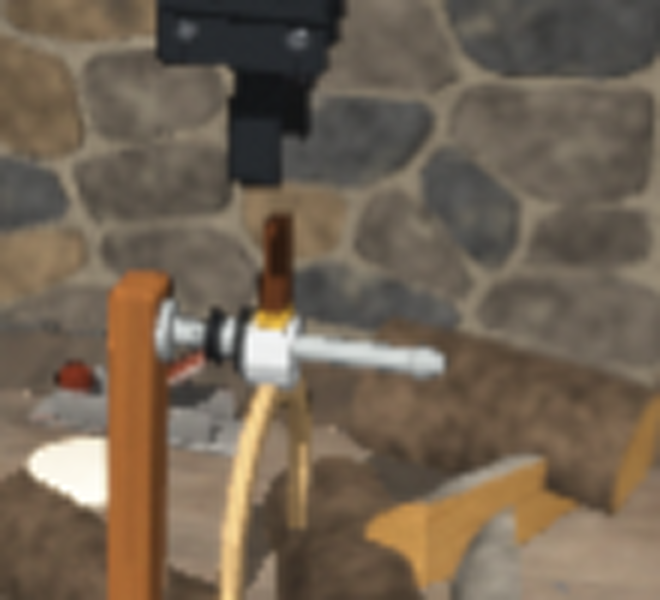

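Large gauge hangs upright against the buffer. On to the medium.

Request:
play_rows:
  deltas:
    - [[-1,0.2,-0.02,0.04,0,-0.003,-0.015],[-1,0.4,-0.035,0.1,0.001,-0.003,-0.03],[-1,0.6,-0.05,0.2,0.001,-0.003,-0.045],[-1,0.8,-0.07,0.3,0.001,-0.003,-0.056],[-1,0.87,-0.072,0.35,0.001,-0.003,-0.056]]

```text
clock: 14.0
tool_pos: [0.5753, 0.405, 0.2692]
eef_rot: [0.622, 0.783, 0.0, -0.001]
contact_force: [0.6, 0.7, -0.8]
opening: 1.005
```

Request:
play_rows:
  deltas:
    - [[-1,0,0,0,0,0,0]]

```text
clock: 14.12
tool_pos: [0.572, 0.4086, 0.2664]
eef_rot: [0.62, 0.785, -0.001, -0.003]
contact_force: [0.3, -0.3, 1.1]
opening: 1.002
```

Run:
```python
from h import *
s=get_state();print(s["clock"],s["tool_pos"]);im=vision.snapshot("wrist");crop(im,160,100,320,240,2.5,"pics/w11.png")
W=vision.camera_model("wrist");print([((proj(W,p)-[160,100]+.5)*2.5).round(1) for p in([.577,.4015,.187],[.577,.4015,.119])])
go([.577,.4015,.16],down(np.radians(102.8)))
```

```text
14.125 [0.57204004 0.40858975 0.26640064]
[array([371.3, 312.9]), array([375.5, 240.5])]
from [0.5736 0.4067 0.2676] shift [-0.0201  0.0083  0.3587] turn [-0.0011 -0.0005  0.0025] rows>= 2.0
```

View pics/w11.png

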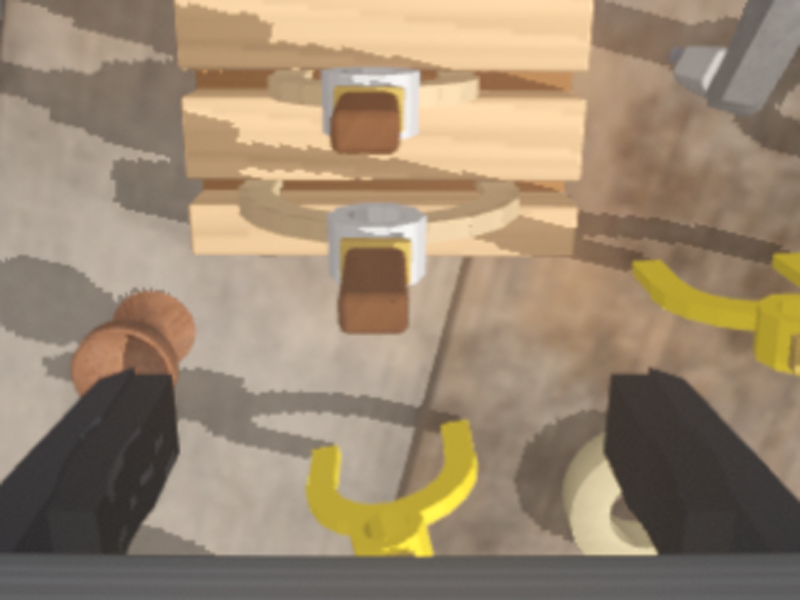

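Request:
play_rows:
  deltas:
    - [[-1,-0.02,0.008,0.05,-0.001,0,0.002],[-1,-0.02,0.008,0.15,-0.001,0,0.002],[-1,-0.02,0.008,0.28,-0.001,0,0.002],[0,-0.02,0.008,0.36,-0.001,0,0.002],[0.3,-0.02,0.008,0.36,-0.001,0,0.002]]

```text
clock: 14.8
tool_pos: [0.5772, 0.398, 0.1576]
eef_rot: [0.624, 0.781, -0.002, -0.0]
contact_force: [-0.3, -0.3, 0.4]
opening: 0.798
```

Request:
play_rows:
  deltas:
    - [[1,0,0,0,0,0,0],[1,0,0,0,0,0,0],[1,0,0,0,0,0,0],[1,0,0,0,0,0,0]]
  force: 45

```text
clock: 15.3
tool_pos: [0.5773, 0.3991, 0.1585]
eef_rot: [0.624, 0.781, -0.001, -0.001]
contact_force: [-0.1, 1.8, 1.8]
opening: 0.343
```

Run:
```python
from h import *
s=get_state();print(s["clock"],s["tool_pos"],s["contact_force"],s["opening"])
go(s["tool_pos"],down(np.radians(102.8)))
```

```text
15.3 [0.57729061 0.39907412 0.15845089] [-0.08253413  1.79844517  1.82965039] 0.3430862612597473
from [0.5773 0.3991 0.1585] shift [0. 0. 0.] turn [-0.0007 -0.0001 -0.0002] rows>= 1.0
```

Request:
play_rows:
  deltas:
    - [[1,0,0,0,0,0,0],[1,0,0,0,0,0,0],[1,0,0,0,0,0,0]]

```text
clock: 15.68
tool_pos: [0.5772, 0.399, 0.1583]
eef_rot: [0.624, 0.781, -0.001, -0.001]
contact_force: [-0.2, -0.0, 0.3]
opening: 0.25
```

Request:
play_rows:
  deltas:
    - [[1,0,0,0,0,0,0],[1,0,0,-0.03,0,0,0],[1,0,0,-0.12,0,0,0],[1,0,0,-0.28,0,0,0],[1,0,0,-0.45,0,0,0]]

```text
clock: 16.3
tool_pos: [0.5773, 0.3983, 0.2944]
eef_rot: [0.624, 0.781, -0.002, -0.001]
contact_force: [-0.1, 0.5, -1.3]
opening: 0.25
```

Run:
```python
from h import *
s=get_state();print(s["clock"],s["tool_pos"],s["contact_force"],s["opening"])
im=vision.snapshot("wrist");crop(im,160,100,320,240,2.5,"pics/w12.png")
go([.505,.0727,.3],down(np.radians(88.4)))
```

```text
16.3 [0.57729836 0.39826241 0.2944291 ] [-0.07020828  0.45234102 -1.34421427] 0.25018718826718145
from [0.5799 0.4009 0.3031] shift [-1.0125e+00 -4.8390e-01  9.0000e-04] turn [ 0.0024 -0.0021  0.0794] rows>= 6.0
```

View pics/w12.png

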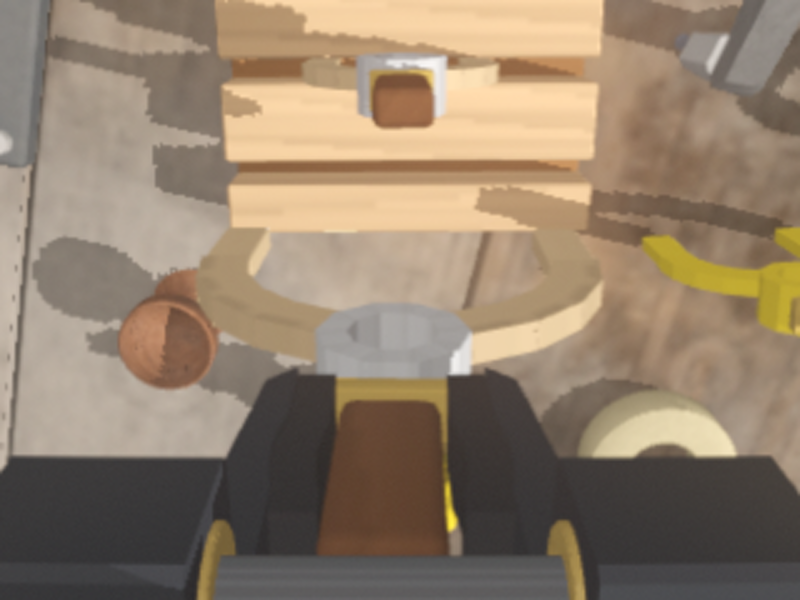

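Request:
play_rows:
  deltas:
    - [[1,-0.12,-0.06,-0.05,0,0,0.01],[1,-0.3,-0.15,-0.07,0,0,0.03],[1,-0.5,-0.25,-0.07,0.001,-0.001,0.05],[1,-0.7,-0.35,-0.07,0.002,-0.002,0.065],[1,-0.88,-0.46,-0.05,0.002,-0.002,0.079]]

```text
clock: 16.98
tool_pos: [0.5061, 0.1201, 0.317]
eef_rot: [0.717, 0.697, 0.001, 0.001]
contact_force: [1.0, -1.0, -2.2]
opening: 0.251
```

Run:
```python
from h import *
go([.508,.0722,.2855],down(np.radians(88.4)))
```

```text
from [0.5061 0.1201 0.317 ] shift [-0.1595  0.0106  0.1051] turn [ 0.001   0.     -0.0004] rows>= 1.0
```

Request:
play_rows:
  deltas:
    - [[1,-0.08,0.01,0.05,0,0,0],[1,-0.16,0.011,0.105,0.001,0,0],[1,-0.16,0.011,0.105,0.001,0,0],[1,-0.16,0.011,0.105,0.001,0,0]]

```text
clock: 17.48
tool_pos: [0.5085, 0.0735, 0.2863]
eef_rot: [0.717, 0.697, 0.001, -0.0]
contact_force: [-0.0, -1.0, -2.2]
opening: 0.252
```

Run:
```python
from h import *
s=get_state();print(s["clock"],s["tool_pos"],s["contact_force"],s["opening"])
o={}
for n in("scene","side","wrist"): o[n]=(vision.camera_model(n),vision.snapshot(n))
crop(o["scene"][1],350,90,80,100,6,"pics/s13.png");crop(o["side"][1],310,90,90,80,8,"pics/d13.png");crop(o["wrist"][1],160,100,320,240,2.5,"pics/w13.png")
go([.53,.0716,.2855],down(np.radians(88.4)))
```

```text
17.475 [0.50849082 0.07353344 0.28625903] [-0.01163181 -1.02165576 -2.22646405] 0.2516521592983469
from [0.5085 0.0737 0.2862] shift [-0.0052  0.0718  0.0026] turn [ 0.0004 -0.0004  0.0004] rows>= 1.0
```

View pics/d13.png

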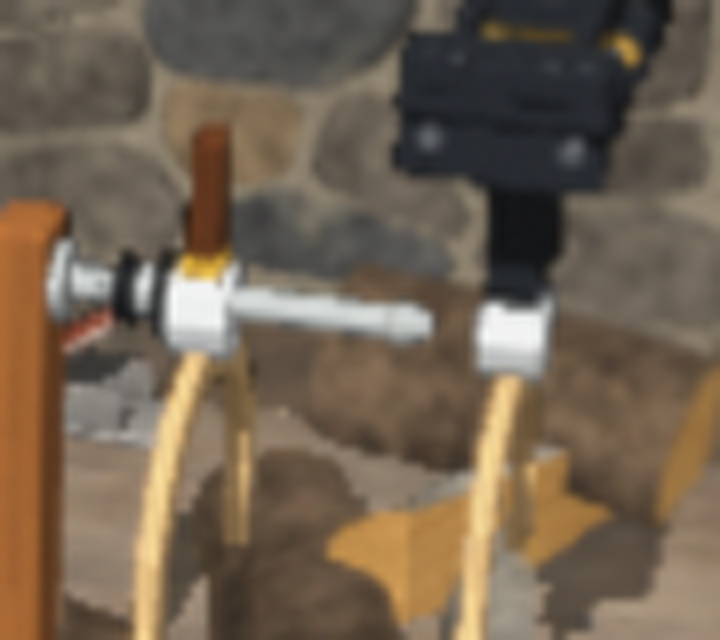

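View pics/w13.png

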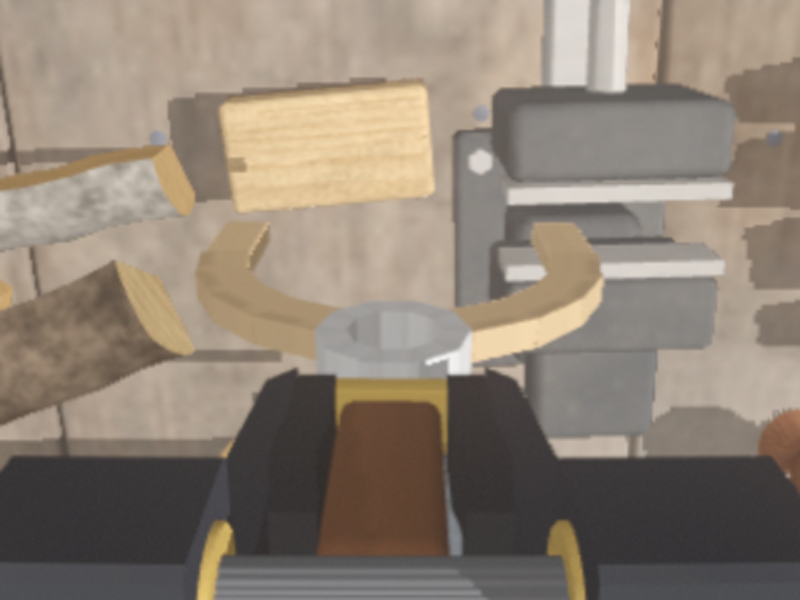

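View pics/s13.png

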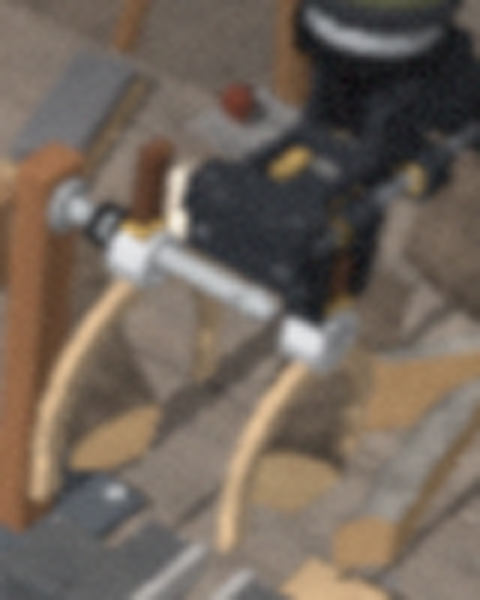

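Request:
play_rows:
  deltas:
    - [[1,-0.006,0.025,0.003,0,0,0],[1,-0.006,0.045,0.003,0,0,0],[1,-0.007,0.06,0.003,0,0,0]]

```text
clock: 18.0
tool_pos: [0.5271, 0.0713, 0.2853]
eef_rot: [0.717, 0.698, 0.001, 0.0]
contact_force: [-0.4, -0.2, -1.8]
opening: 0.252
```

Request:
play_rows:
  deltas:
    - [[1,0,0.02,0,0,0,0],[1,0,0.04,0,0,0,0]]

```text
clock: 18.25
tool_pos: [0.5392, 0.0709, 0.2852]
eef_rot: [0.717, 0.698, 0.001, -0.0]
contact_force: [-0.8, -1.0, -3.5]
opening: 0.252
```

Request:
play_rows:
  deltas:
    - [[1,0,0.03,0,0,0,0],[1,0,0.06,0,0,0,0],[1,0,0.09,0,0,0,0],[1,0,0.12,0,0,0,0]]

```text
clock: 18.75
tool_pos: [0.5763, 0.0699, 0.2854]
eef_rot: [0.717, 0.697, 0.001, 0.0]
contact_force: [-0.2, -0.3, -2.5]
opening: 0.251
```

Run:
```python
from h import *
o={}
for n in("side","wrist"): o[n]=vision.snapshot(n)
s=get_state();print(s["clock"],s["tool_pos"],s["contact_force"],s["opening"])
crop(o["side"],310,90,90,80,8,"pics/d14.png");crop(o["wrist"],160,100,320,240,2.5,"pics/w14.png")
```

```text
18.85 [0.57663551 0.06984812 0.28531458] [-0.53381693  0.09898551 -2.86964138] 0.2501191863226472
```

View pics/d14.png

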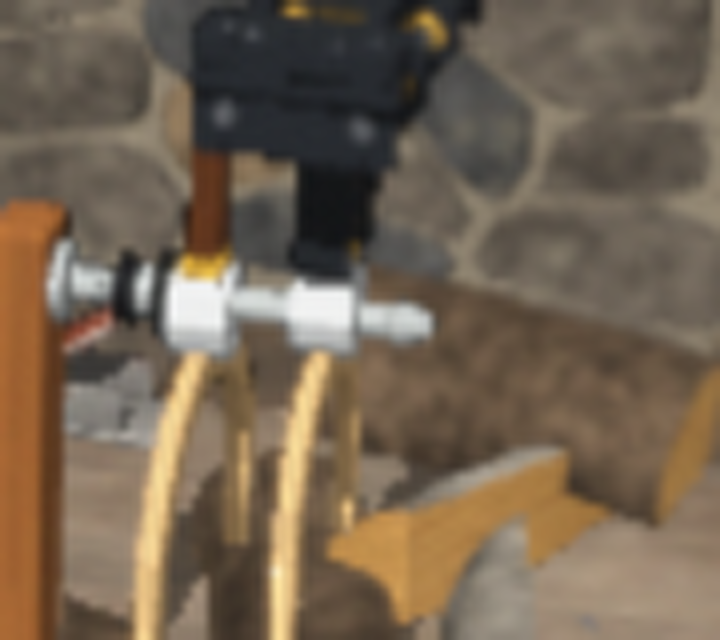

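View pics/w14.png

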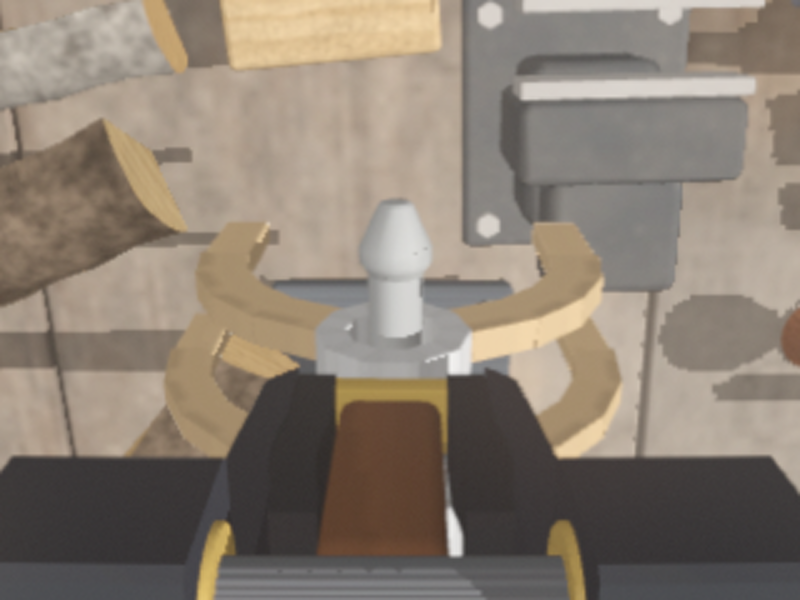

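Request:
play_rows:
  deltas:
    - [[1,0.001,0.015,0.005,0,0,0],[1,0.001,0.03,0.01,0,0,0],[1,0.001,0.035,0.012,0,0,0],[1,0.001,0.035,0.012,0,0,0]]

```text
clock: 19.35
tool_pos: [0.5871, 0.0699, 0.2816]
eef_rot: [0.717, 0.697, 0.001, 0.0]
contact_force: [0.1, 0.7, -2.3]
opening: 0.253
```

Request:
play_rows:
  deltas:
    - [[1,-0.001,0.008,0.003,0,0,0],[1,-0.001,0.015,0.003,0,0,0],[1,-0.001,0.015,0.003,0,0,0]]

```text
clock: 19.73
tool_pos: [0.5918, 0.0694, 0.2808]
eef_rot: [0.717, 0.697, 0.001, 0.0]
contact_force: [-0.0, -0.8, -2.1]
opening: 0.251
```

Request:
play_rows:
  deltas:
    - [[1,0,0.005,0.002,0,0,0],[1,0,0.01,0.002,0,0,0],[1,0,0.01,0.002,0,0,0]]

```text
clock: 20.1
tool_pos: [0.5949, 0.0693, 0.2801]
eef_rot: [0.717, 0.697, 0.001, 0.0]
contact_force: [-0.2, 0.9, -2.2]
opening: 0.254
```

Request:
play_rows:
  deltas:
    - [[1,0,0.005,0.002,0,0,0],[1,0,0.01,0.002,0,0,0],[1,0,0.01,0.002,0,0,0]]

```text
clock: 20.48
tool_pos: [0.598, 0.0692, 0.2795]
eef_rot: [0.717, 0.697, 0.001, 0.0]
contact_force: [0.2, 0.8, -2.3]
opening: 0.248
```

Request:
play_rows:
  deltas:
    - [[1,0,0.005,0.001,0,0,0],[1,0,0.01,0.002,0,0,0],[1,0,0.01,0.002,0,0,0]]

```text
clock: 20.85
tool_pos: [0.5994, 0.0692, 0.2787]
eef_rot: [0.717, 0.697, -0.0, -0.001]
contact_force: [-4.7, -0.3, 2.0]
opening: 0.248
```

Run:
```python
from h import *
o={}
for n in("side",): o[n]=vision.snapshot(n)
s=get_state();print(s["clock"],s["tool_pos"],s["contact_force"],s["opening"])
crop(o["side"],310,90,90,80,8,"pics/d15.png")
```

```text
20.9 [0.59942338 0.06921469 0.27875355] [-4.96775476  0.91083785  1.39104714] 0.2554621681145063
```

View pics/d15.png

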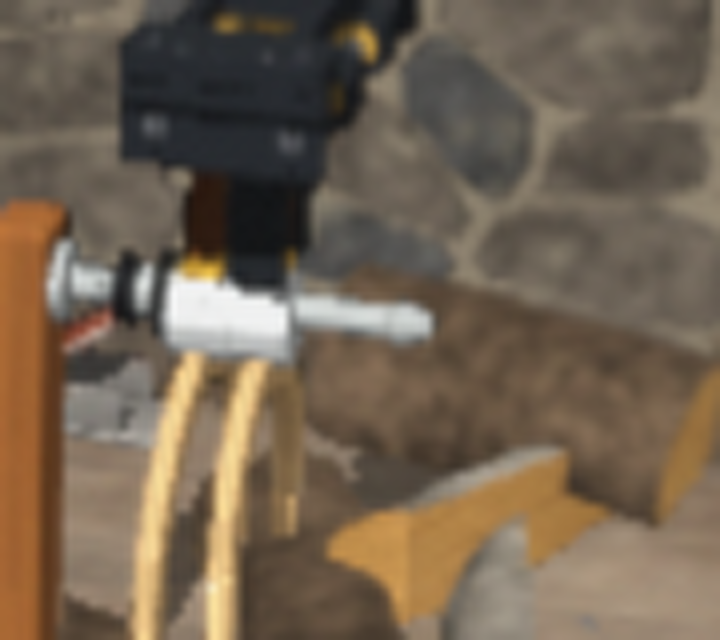

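Request:
play_rows:
  deltas:
    - [[1,0,0.006,-0.001,0,0,0],[1,0,0.012,-0.001,-0.001,0,0],[1,0,0.018,-0.001,-0.002,0,0],[1,0,0.018,-0.001,-0.002,0,0],[1,0,0.018,-0.001,-0.002,0,0]]

```text
clock: 21.52
tool_pos: [0.6012, 0.0692, 0.2787]
eef_rot: [0.717, 0.698, -0.001, -0.001]
contact_force: [-10.3, -0.3, 3.8]
opening: 0.25
```

Request:
play_rows:
  deltas:
    - [[1,0,0.012,-0.001,-0.001,0,0],[1,0,0.018,-0.002,-0.002,0,0],[1,0,0.018,-0.002,-0.002,0,0],[1,0,0.018,-0.002,-0.002,0,0],[1,0,0.018,-0.002,-0.002,0,0]]

```text
clock: 22.15
tool_pos: [0.6022, 0.0693, 0.2788]
eef_rot: [0.716, 0.698, -0.003, -0.002]
contact_force: [-12.5, -0.3, 5.5]
opening: 0.253
```

Now ease off and let go.

Request:
play_rows:
  deltas:
    - [[1,0,0.006,-0.001,0,0,0],[1,0,-0.002,-0.001,-0.001,0,0],[1,0,-0.01,-0.001,-0.002,0,0],[1,0,-0.01,-0.001,-0.002,0,0]]

```text
clock: 22.65
tool_pos: [0.5992, 0.0692, 0.2789]
eef_rot: [0.716, 0.698, -0.001, 0.001]
contact_force: [-2.3, -0.0, -2.0]
opening: 0.254
```

Request:
play_rows:
  deltas:
    - [[0.3,0,0,0,0,0,0],[0,0,0,0,0,0,0],[0,0,0,0,0,0,0]]

```text
clock: 23.02
tool_pos: [0.5999, 0.0693, 0.2794]
eef_rot: [0.716, 0.698, 0.0, 0.001]
contact_force: [0.4, -0.1, -0.5]
opening: 0.5
```

Run:
```python
from h import *
s=get_state();print(s["clock"],s["tool_pos"],s["contact_force"],s["opening"])
im=vision.snapshot("side");crop(im,310,90,90,80,8,"pics/d16.png");im=vision.snapshot("wrist");crop(im,160,100,320,240,2.5,"pics/w16.png")
go([.598,.0697,.36],down(np.radians(88.4)))
```

```text
23.025 [0.59994265 0.06933323 0.27939303] [ 0.36171969 -0.14308465 -0.54372355] 0.5002458361761699
from [0.5996 0.0693 0.2792] shift [ 0.0007 -0.005  -0.2694] turn [0.0002 0.0006 0.0007] rows>= 2.0
```

View pics/d16.png

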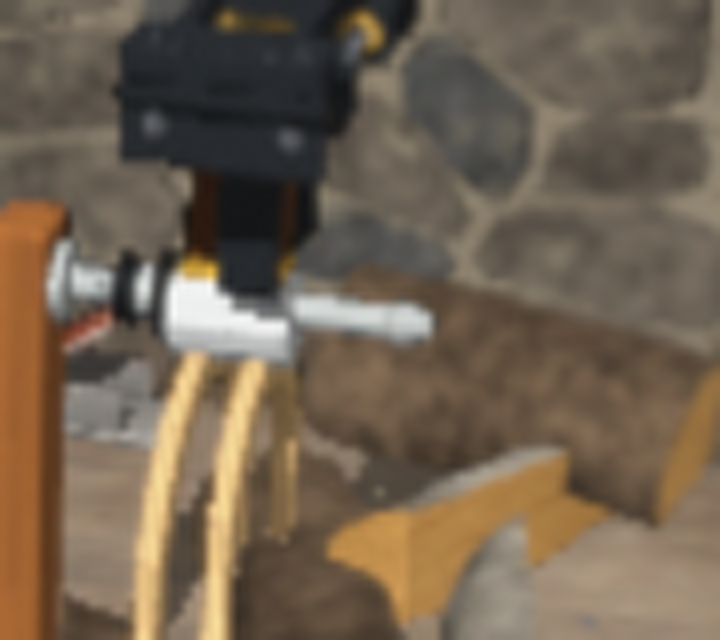

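View pics/w16.png

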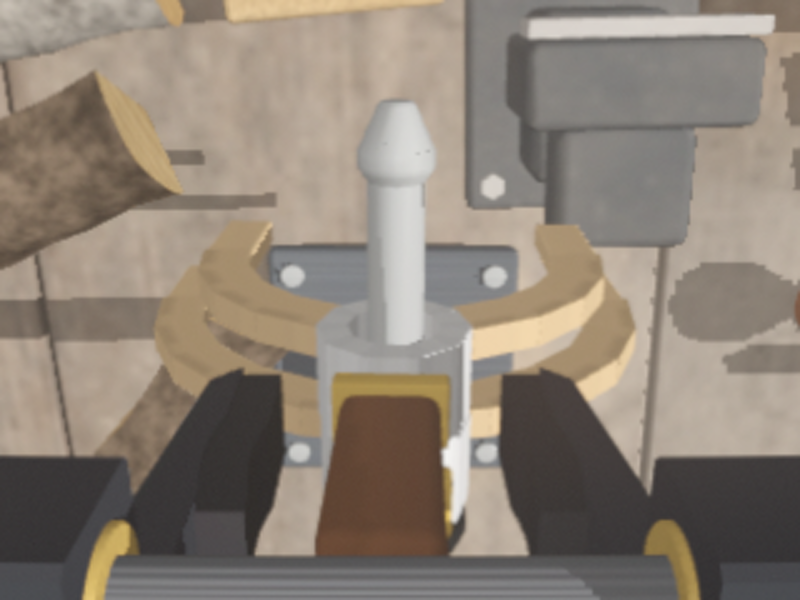

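Request:
play_rows:
  deltas:
    - [[0,0,0,-0.08,0,0,0],[0,0,0,-0.2,0,0,0],[-0.5,0,0,-0.3,0,0,0],[-1,0.2,-0.03,-0.3,0,0,-0.02]]

```text
clock: 23.62
tool_pos: [0.5952, 0.1246, 0.3718]
eef_rot: [0.698, 0.717, 0.001, 0.004]
contact_force: [1.4, 1.2, -0.2]
opening: 0.705
```

Run:
```python
from h import *
im=vision.snapshot("side");crop(im,290,70,110,100,6,"pics/d17.png")
go([.529,.389,.25],down(np.radians(102.8)))
```

```text
from [0.5907 0.1403 0.3709] shift [ 0.8349 -0.1672  0.4088] turn [ 0.0013 -0.0023 -0.0558] rows>= 5.0
```

View pics/d17.png

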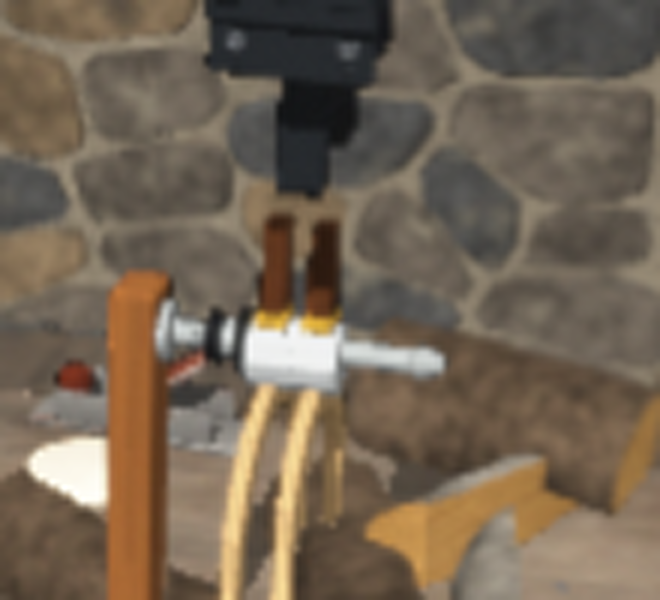

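Request:
play_rows:
  deltas:
    - [[-1,0.2,-0.04,0.04,0,-0.002,-0.015],[-1,0.4,-0.08,0.1,0.001,-0.002,-0.03],[-1,0.6,-0.12,0.2,0.001,-0.002,-0.045],[-1,0.78,-0.16,0.32,0.001,-0.002,-0.056],[-1,0.83,-0.167,0.41,0.001,-0.002,-0.056]]

```text
clock: 24.3
tool_pos: [0.5275, 0.3915, 0.2491]
eef_rot: [0.622, 0.783, 0.002, -0.001]
contact_force: [0.4, -0.6, 0.5]
opening: 0.999
```

Request:
play_rows:
  deltas:
    - [[-1,0,0,0,0,0,0],[-1,0,0,0,0,0,0]]

```text
clock: 24.55
tool_pos: [0.5283, 0.3909, 0.2499]
eef_rot: [0.622, 0.783, 0.002, -0.0]
contact_force: [0.4, -0.1, 0.7]
opening: 1.003
```

Run:
```python
from h import *
s=get_state();print(s["clock"],s["tool_pos"])
W=vision.camera_model("wrist");im=vision.snapshot("wrist");crop(im,160,100,320,240,2.5,"pics/w18.png")
print([((proj(W,p)-[160,100]+.5)*2.5).round(1) for p in([.53,.389,.170],[.53,.389,.102])])
go([.53,.389,.143],down(np.radians(102.8)))
import pickle; pickle.dump(W,open("W18.pkl","wb"))
```

```text
24.55 [0.52827223 0.39093833 0.24986198]
[array([383.6, 309.4]), array([384.8, 236.3])]
from [0.529  0.3903 0.2504] shift [-0.0062  0.0006  0.3581] turn [ 0.0014 -0.0011  0.0008] rows>= 2.0
```

View pics/w18.png

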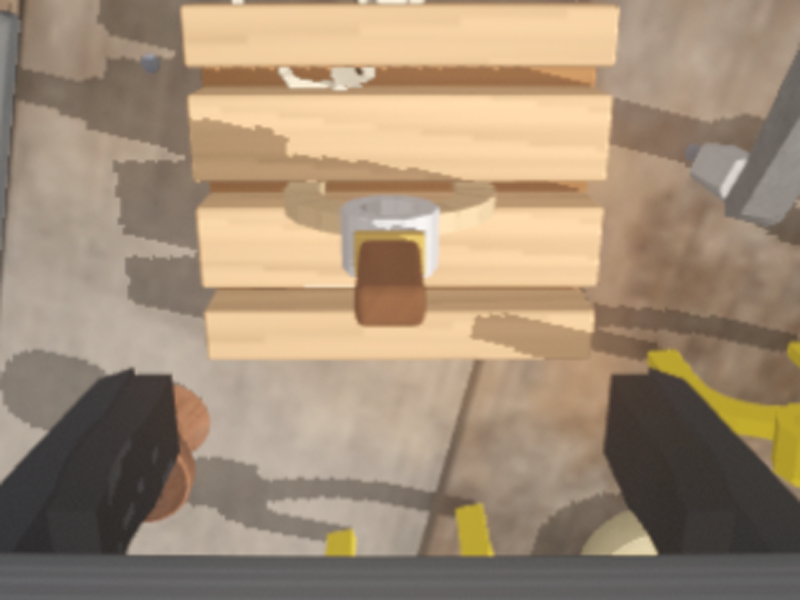

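Request:
play_rows:
  deltas:
    - [[-1,-0.001,-0.003,0.05,0.001,-0.001,0.001],[-1,-0.001,-0.003,0.15,0.001,-0.001,0.001],[-1,-0.001,-0.003,0.28,0.001,-0.001,0.001],[0,-0.001,-0.003,0.358,0.001,-0.001,0.001],[0.3,-0.001,-0.003,0.358,0.001,-0.001,0.001]]

```text
clock: 25.22
tool_pos: [0.5284, 0.3881, 0.1413]
eef_rot: [0.625, 0.781, -0.001, 0.0]
contact_force: [0.5, 0.5, 0.9]
opening: 0.799
```

Run:
```python
from h import *
im=vision.snapshot("wrist");crop(im,160,100,320,240,2.5,"pics/w19.png")
s=get_state();print(s["clock"],s["tool_pos"])
go([.5285,.3906,.143],down(np.radians(102.8)))
```

```text
25.275 [0.52908129 0.38921192 0.14290298]
from [0.5291 0.3892 0.1429] shift [ 0.0049 -0.0009 -0.0003] turn [ 0.0003  0.0001 -0.0007] rows>= 1.0
```

View pics/w19.png

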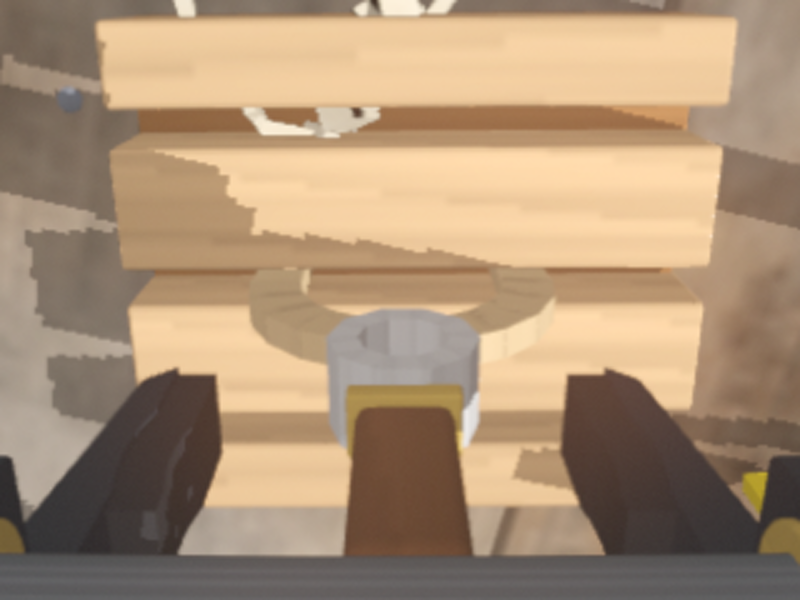

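Request:
play_rows:
  deltas:
    - [[0.3,0.009,-0.001,0,0,0,0],[0.4,0.009,-0.001,0,0,0,0],[1,0.009,-0.001,0,0,0,0],[1,0.009,-0.001,0,0,0,0],[1,0.009,-0.001,0,0,0,0]]
  force: 45

```text
clock: 25.9
tool_pos: [0.5284, 0.3914, 0.143]
eef_rot: [0.625, 0.781, 0.0, 0.001]
contact_force: [0.3, -1.2, 2.4]
opening: 0.222
```

Request:
play_rows:
  deltas:
    - [[1,0,0,0,0,0,0],[1,0,0,0,0,0,0],[1,0,0,0,0,0,0]]

```text
clock: 26.28
tool_pos: [0.5284, 0.3915, 0.143]
eef_rot: [0.625, 0.781, 0.0, 0.001]
contact_force: [0.9, 0.1, 1.0]
opening: 0.221
```

Clean grip. Lift.

Request:
play_rows:
  deltas:
    - [[1,0,0,-0.03,0,0,0],[1,0,0,-0.1,0,0,0],[1,0,0,-0.22,0,0,0],[1,0,0,-0.38,0,0,0],[1,0,0,-0.55,0,0,0]]

```text
clock: 26.9
tool_pos: [0.5277, 0.3913, 0.3095]
eef_rot: [0.625, 0.781, -0.0, 0.001]
contact_force: [0.9, 0.3, -0.8]
opening: 0.22
```

Run:
```python
from h import *
s=get_state();print(s["clock"],s["tool_pos"],s["contact_force"],s["opening"])
im=vision.snapshot("wrist");crop(im,160,100,320,240,2.5,"pics/w20.png")
go([.500,.0725,.31],down(np.radians(88.4)))
```

```text
26.9 [0.52774039 0.39127784 0.30945823] [ 0.91340299  0.25004034 -0.79348219] 0.22026041537507365
from [0.5301 0.3941 0.3176] shift [-1.0241 -0.3328  0.0158] turn [ 0.0034 -0.0022  0.0792] rows>= 6.0
```

View pics/w20.png

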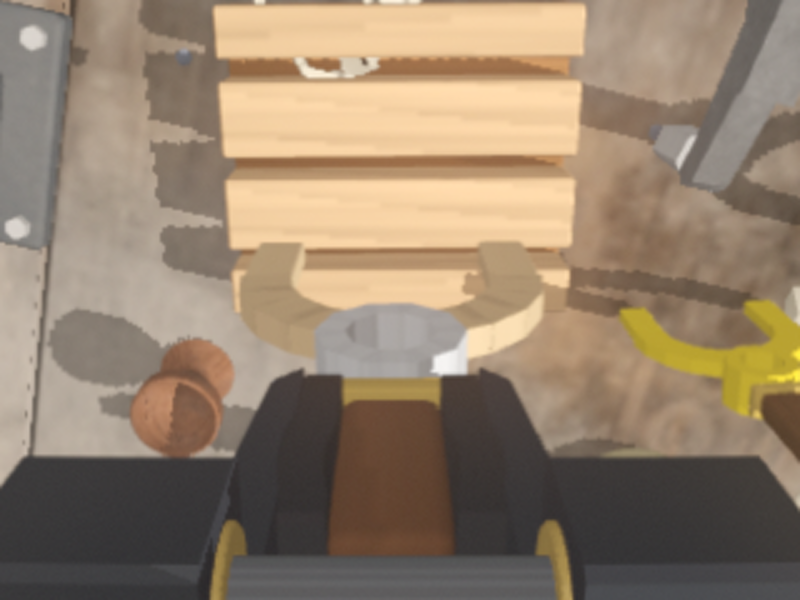

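Request:
play_rows:
  deltas:
    - [[1,-0.12,-0.05,-0.03,0,0,0.01],[1,-0.3,-0.12,-0.03,0.001,0,0.03],[1,-0.5,-0.2,-0.03,0.002,-0.001,0.05],[1,-0.7,-0.27,-0.02,0.003,-0.002,0.065],[1,-0.88,-0.32,0,0.003,-0.002,0.079]]

```text
clock: 27.58
tool_pos: [0.4937, 0.1136, 0.3155]
eef_rot: [0.717, 0.697, 0.001, 0.001]
contact_force: [0.6, 0.1, -2.9]
opening: 0.226
```

Run:
```python
from h import *
go([.508,.0727,.2862],down(np.radians(88.4)))
```

```text
from [0.4937 0.1136 0.3155] shift [-0.135   0.0514  0.0976] turn [ 0.0007 -0.0002 -0.0002] rows>= 1.0
```

Request:
play_rows:
  deltas:
    - [[1,-0.07,0.025,0.05,0,0,0],[1,-0.136,0.051,0.098,0.001,0,0],[1,-0.136,0.051,0.098,0.001,0,0],[1,-0.136,0.051,0.098,0.001,0,0]]

```text
clock: 28.08
tool_pos: [0.508, 0.0743, 0.2863]
eef_rot: [0.716, 0.698, 0.001, -0.001]
contact_force: [0.6, 0.2, -2.1]
opening: 0.223
```

Run:
```python
from h import *
s=get_state();print(s["clock"],s["tool_pos"],s["contact_force"],s["opening"])
im=vision.snapshot("side");crop(im,310,90,90,80,8,"pics/d21.png")
go([.528,.0721,.2862],down(np.radians(88.4)))
```

```text
28.075 [0.50802483 0.07425612 0.28629128] [ 0.63824178  0.2053526  -2.10268275] 0.2234763796216979
from [0.508  0.0744 0.2865] shift [-0.006   0.0668  0.0009] turn [-0.0001 -0.0007  0.0007] rows>= 1.0
```

View pics/d21.png

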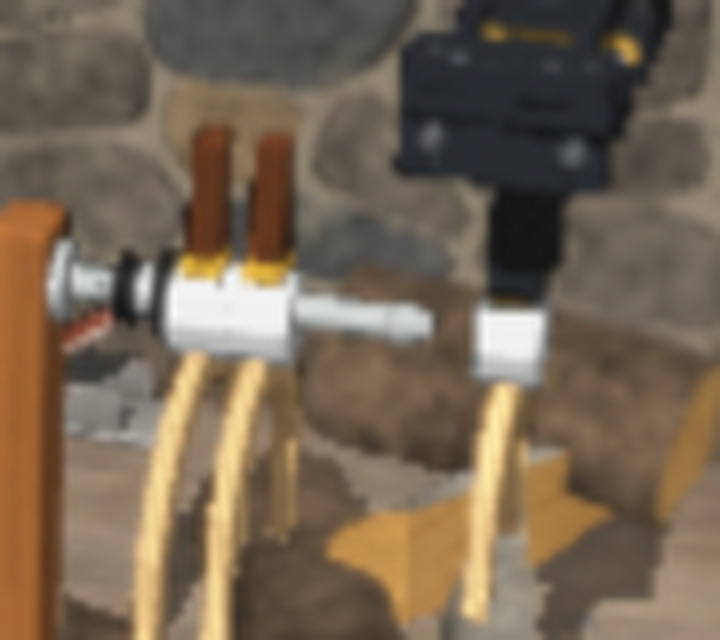

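Request:
play_rows:
  deltas:
    - [[1,-0.006,0.03,-0.002,0,0,0],[1,-0.006,0.045,-0.002,0,0,0],[1,-0.007,0.06,-0.002,0,0,0]]

```text
clock: 28.5
tool_pos: [0.5265, 0.0722, 0.2872]
eef_rot: [0.716, 0.698, 0.001, -0.001]
contact_force: [-0.4, -1.1, -1.3]
opening: 0.226
```

Request:
play_rows:
  deltas:
    - [[1,0,0.02,0,0,0,0],[1,0,0.04,0,0,0,0]]

```text
clock: 28.75
tool_pos: [0.5389, 0.0719, 0.2871]
eef_rot: [0.716, 0.698, 0.001, -0.001]
contact_force: [0.3, 1.0, -1.2]
opening: 0.222
```

Request:
play_rows:
  deltas:
    - [[1,0,0.025,0,0,0,0],[1,0,0.05,0,0,0,0],[1,0,0.075,0,0,0,0],[1,0,0.075,0.003,0,0,0]]

```text
clock: 29.25
tool_pos: [0.562, 0.0713, 0.2862]
eef_rot: [0.716, 0.698, 0.001, -0.001]
contact_force: [0.0, 0.1, -1.3]
opening: 0.223
```

Run:
```python
from h import *
s=get_state();print(s["clock"],s["tool_pos"],s["contact_force"],s["opening"])
im=vision.snapshot("side");crop(im,310,90,90,80,8,"pics/d22.png");im=vision.snapshot("wrist");crop(im,160,100,320,240,2.5,"pics/w22.png")
```

```text
29.25 [0.56204959 0.07127658 0.28615399] [ 0.02181686  0.09766241 -1.31259889] 0.2232224688294921
```

View pics/d22.png

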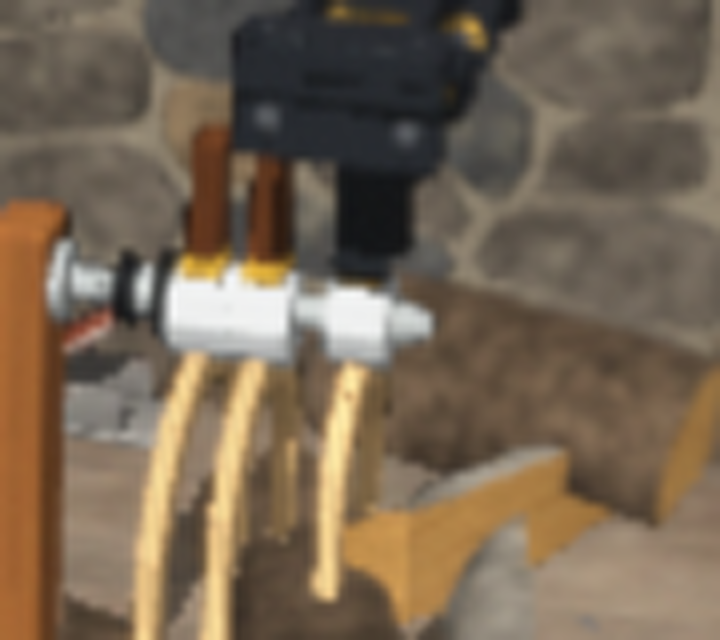

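View pics/w22.png

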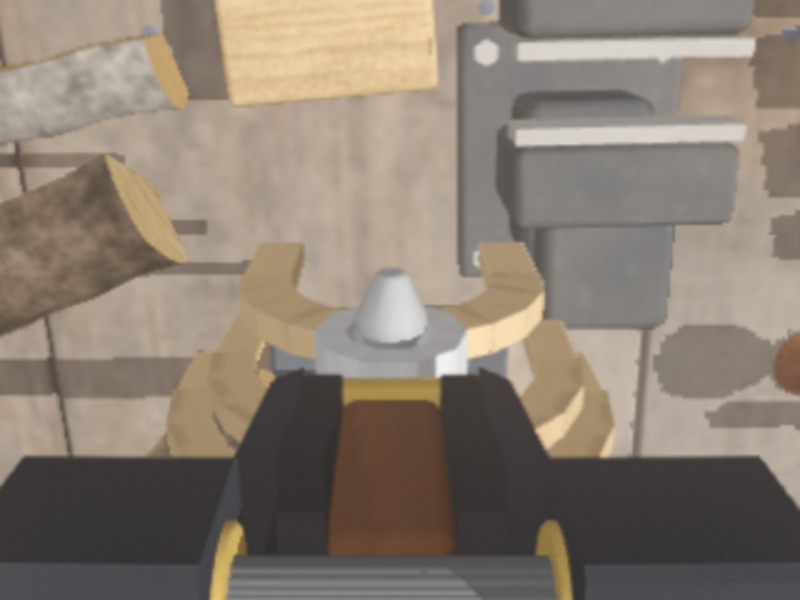

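Request:
play_rows:
  deltas:
    - [[1,0,0.015,0,0,0,0],[1,0,0.03,0,0,0,0],[1,0,0.03,0.005,0,0,0],[1,0,0.03,0.01,0,0,0],[1,0,0.03,0.014,0,0,0]]

```text
clock: 29.98
tool_pos: [0.57, 0.071, 0.2818]
eef_rot: [0.716, 0.698, 0.001, -0.001]
contact_force: [-2.8, -1.0, 6.1]
opening: 0.219
```

Request:
play_rows:
  deltas:
    - [[1,0,0.004,-0.002,0,0,0],[1,0,0.01,-0.002,0,0,0],[1,0,0.01,-0.002,0,0,0]]

```text
clock: 30.35
tool_pos: [0.5732, 0.0709, 0.2824]
eef_rot: [0.716, 0.698, 0.001, -0.001]
contact_force: [-0.1, -0.4, -2.3]
opening: 0.222
```

Request:
play_rows:
  deltas:
    - [[1,0,0.005,0,0,0,0],[1,0,0.01,0,0,0,0],[1,0,0.01,0,0,0,0]]

```text
clock: 30.72
tool_pos: [0.5756, 0.0708, 0.2822]
eef_rot: [0.716, 0.698, -0.0, -0.002]
contact_force: [-2.3, 0.3, -0.4]
opening: 0.223
```

Request:
play_rows:
  deltas:
    - [[1,0,0.006,0,0,0,0],[1,0,0.012,0,-0.001,0,0],[1,0,0.018,0,-0.001,0,0],[1,0,0.018,0,-0.001,0,0]]

```text
clock: 31.22
tool_pos: [0.577, 0.0708, 0.2819]
eef_rot: [0.716, 0.698, -0.003, -0.003]
contact_force: [-12.3, -0.1, 6.7]
opening: 0.224
```

Request:
play_rows:
  deltas:
    - [[1,0,0.01,-0.001,-0.001,0,0],[1,0,0.016,-0.001,-0.002,0,0],[1,0,0.016,-0.001,-0.002,0,0],[1,0,0.016,-0.001,-0.002,0,0]]

```text
clock: 31.72
tool_pos: [0.5773, 0.0708, 0.2819]
eef_rot: [0.716, 0.699, -0.004, -0.004]
contact_force: [-12.4, -0.3, 7.3]
opening: 0.22
```

Request:
play_rows:
  deltas:
    - [[1,0,0.016,-0.002,-0.002,0,0],[1,0,0.016,-0.002,-0.002,0,0],[1,0,0.016,-0.002,-0.002,0,0]]

```text
clock: 32.1
tool_pos: [0.5777, 0.0709, 0.282]
eef_rot: [0.715, 0.699, -0.006, -0.004]
contact_force: [-11.3, -0.9, 5.6]
opening: 0.22
```

Run:
```python
from h import *
s=get_state();print(s["clock"],s["tool_pos"],s["contact_force"],s["opening"])
im=vision.snapshot("side");crop(im,310,90,90,80,8,"pics/d23.png")
go([.5755,.0708,.2822],down(np.radians(88.4)))
```

```text
32.1 [0.57768903 0.07087753 0.28201109] [-11.27449653  -0.92913456   5.61082894] 0.2197762706357363
from [0.5777 0.0709 0.282 ] shift [-0.0004 -0.0073 -0.0004] turn [-0.0047  0.0009  0.0015] rows>= 1.0
```

View pics/d23.png

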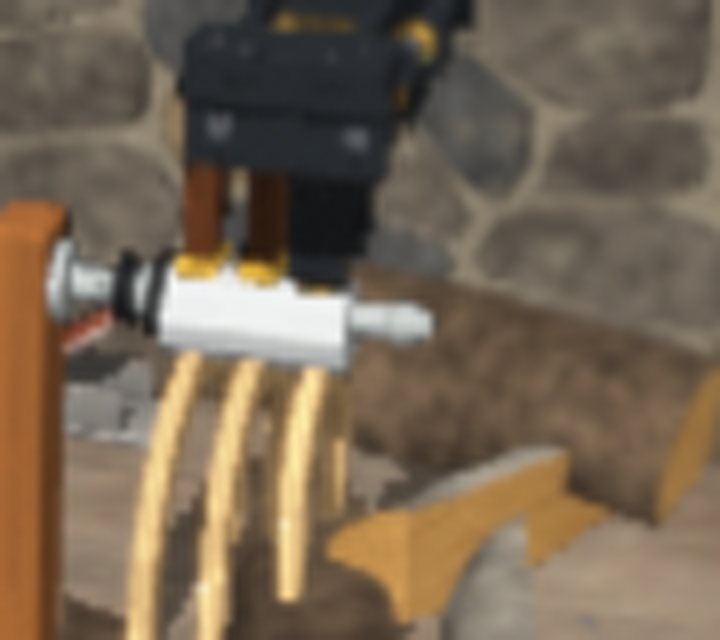

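All three eyes are pressed together. Ease off, let go.

Request:
play_rows:
  deltas:
    - [[1,0,0.004,-0.001,-0.002,0,0],[1,0,-0.004,-0.001,-0.004,0,0],[1,0,-0.01,-0.001,-0.005,0,0],[1,0,-0.01,-0.001,-0.005,0,0]]

```text
clock: 32.65
tool_pos: [0.5755, 0.071, 0.2827]
eef_rot: [0.715, 0.699, 0.0, 0.002]
contact_force: [-0.5, 0.6, -1.6]
opening: 0.229
```

Request:
play_rows:
  deltas:
    - [[0.3,0,0,0,0,0,0],[0,0,0,0,0,0,0],[0,0,0,0,0,0,0]]

```text
clock: 33.02
tool_pos: [0.5758, 0.071, 0.2829]
eef_rot: [0.715, 0.699, 0.0, 0.002]
contact_force: [0.7, -0.2, 0.6]
opening: 0.497
```

Run:
```python
from h import *
s=get_state();print(s["clock"],s["tool_pos"],s["contact_force"],s["opening"])
im=vision.snapshot("wrist");crop(im,160,100,320,240,2.5,"pics/w24.png")
go([.565,.0712,.37],down(np.radians(88.4)))
```

```text
33.025 [0.57583794 0.07098074 0.28289903] [ 0.65444553 -0.19603907  0.56623604] 0.49691613631577747
from [0.5757 0.071  0.2829] shift [-0.0007 -0.0347 -0.2906] turn [0.0011 0.0008 0.0015] rows>= 2.0
```

View pics/w24.png

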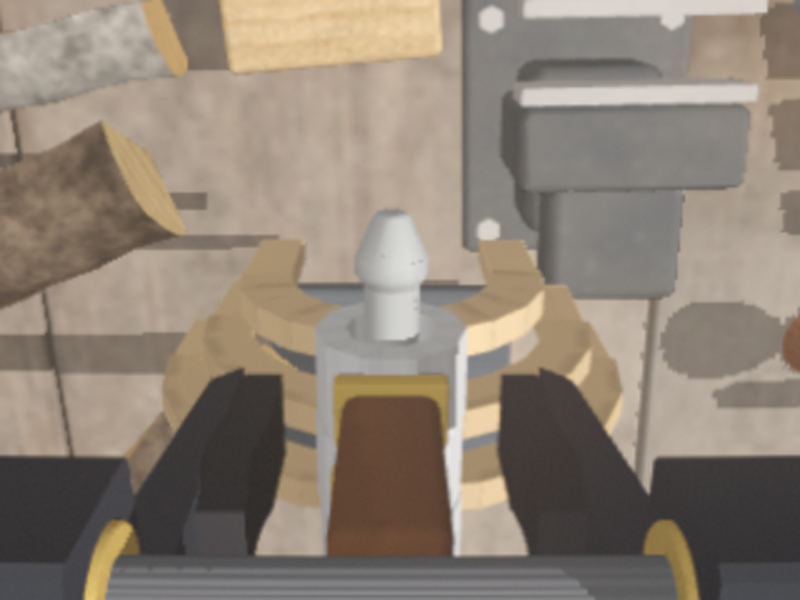

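Request:
play_rows:
  deltas:
    - [[0,0,0,-0.08,0,0,0],[0,0,0,-0.2,0,0,0],[0,0,-0.01,-0.3,0,0,0],[0,0,-0.1,-0.35,0,0,0],[0,0.1,-0.2,-0.4,0,0,0]]

```text
clock: 33.7
tool_pos: [0.516, 0.1006, 0.403]
eef_rot: [0.717, 0.697, 0.0, 0.003]
contact_force: [0.0, 0.1, 0.3]
opening: 0.503
```

Request:
play_rows:
  deltas:
    - [[0,0.1,-0.1,-0.1,0,0,0],[0,0.1,-0.1,-0.1,0,0,0],[0,0.1,-0.1,-0.1,0,0,0],[0,0.1,-0.1,-0.1,0,0,0]]

```text
clock: 34.2
tool_pos: [0.4871, 0.1302, 0.4319]
eef_rot: [0.718, 0.696, -0.001, 0.003]
contact_force: [0.3, -0.6, -0.1]
opening: 0.499
```

Run:
```python
from h import *
s=get_state();print(s["clock"],s["tool_pos"],s["contact_force"],s["opening"])
a=vision.snapshot("side");b=vision.snapshot("scene");c=vision.snapshot("side")
print("side diff",np.abs(a[100:160,310:380].astype(int)-c[100:160,310:380]).max())
crop(a,270,70,120,120,6,"pics/d25.png");crop(b,260,80,180,180,4,"pics/s25.png")
```

```text
34.2 [0.48713322 0.13020917 0.43188242] [ 0.30516318 -0.61757046 -0.08922508] 0.49869749664228513
side diff 3
```

View pics/d25.png

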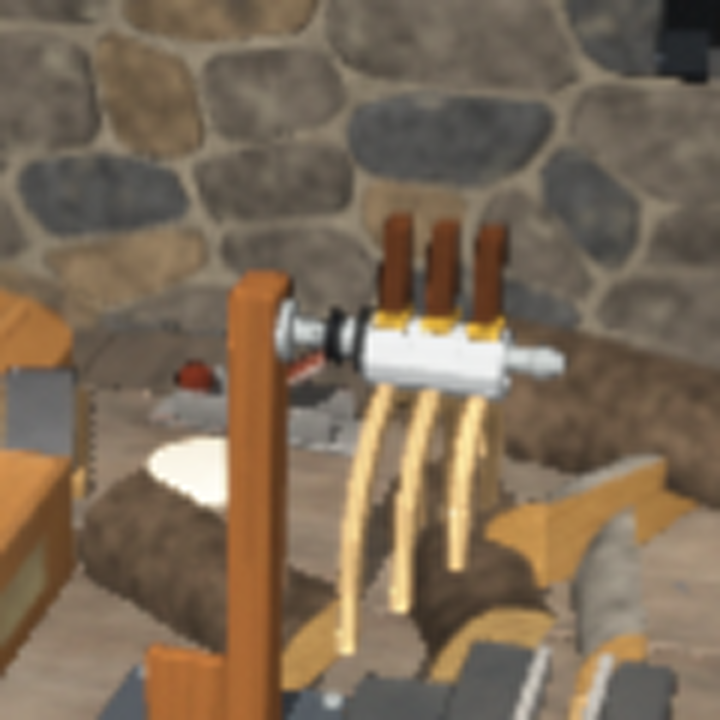

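View pics/s25.png

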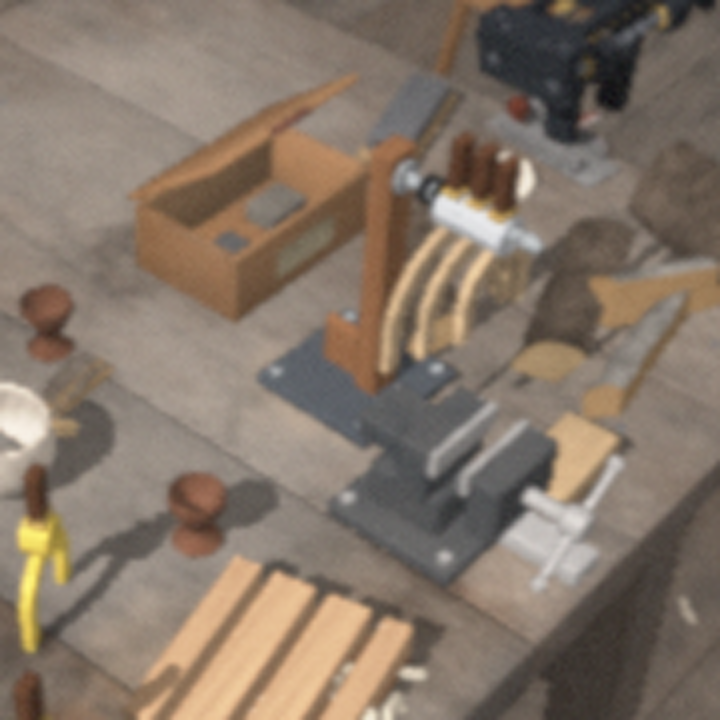

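```bash
python3 -c "
from plant import r; print(r.finish_job())"
```

```text
the job is handed in; nothing more can be done
None
```

I hung the large, then the medium, then the small gauge on the hook. Each was lowered to rest on the bar, then pressed back and held for more than 0.2 s. The wrist sensor read about 12 N along the bar each time (10–15 N in total). I then eased off, let go and handed the job in at about 34 s.

- **Final pictures:** All three hang upright behind the bead, with their eyes touching and no visible gap. Two side views taken about 0.1 s apart show no movement. The gripper is clear, and the sanding block and egg cup look undisturbed, though I did not measure their positions.
- **What I could not confirm:** The force between one gauge and the next was not measured directly. I inferred it from the wrist force, so friction on the bar may take off a few newtons.
- **Disagreements:** The scene camera disagreed with the wrist view by about 4 mm near the bar. I judged each eye against the bar in the same picture where I could. The medium gauge was gripped tilted sideways by an estimated 2–3°, but it still slid on and hung freely once released.

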